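# Hang the hand loupe on the spring retractor and tug it to confirm it is held

## Robot

A 7-joint arm with a two-finger parallel gripper is mounted at the origin on a cart in front of the work surface, level with it; the furniture and walls round the work are solid. World frame = base frame: x ahead of the robot, y to its left, z up, the work surface at z = 0. Lengths are in m, angles in degrees, forces in N, time in s.
With the tool pointing down it reaches from about 0.425 to 0.875 m from the base axis. Payload 8.4 kg.
Tool frame: the origin (TCP) lies on the centre line of the jaws, within the pads' length; the fingertips stand 25 mm ahead of it and the grasp point (between the pads) lies 6 mm ahead of it; z points along the fingers, x is the direction in which the jaws open and shut, and the axes are right-handed (so a half turn about z gives the same grasp; the last joint's range is limited). The gripper opens to 85 mm and grips with 20 to 120 N. Pads are 22 mm wide; open, the fingers measure 114 mm over their backs; the gripper's body (76 mm by 85 mm) begins 54 mm behind the grasp point. The pads swing forward as they close: fully open they stand 13 mm farther back than shut.
Start: joints at [67.712, 19.091, 2.286, 83.961, -0.768, 76.965, -3.352], TCP at [0.186, -0.623, 0.236] pointing down, gripper open.
Joint ranges: [-147.57, 147.57], [-21.85, 119.76], [-74.77, 79.35], [14.55, 137.4], [-85.83, 265.84], [4.83, 119.75], [-152.11, 152.11]. Speed limits (degrees/s): [127.2, 127.2, 159.86, 159.86, 180, 180, 180].

## Interface

Orientations are given as a 3x3 rotation matrix whose columns are the frame's x, y, z axes.
In Python, from rig import robot, read_camera gives the robot as it stands.
- The arm moves only by the tool carry_out, never from a script. Its argument "moves" is one flat list of numbers, 7 for each row, row after row: the turn, a rotation vector about the tool's x, y, z in rad, then the shift along the tool's x, y, z in m, then the opening, from 0 (shut) to 1 (fully open). A call has 1 to 20 rows; each row is the pose to reach, as a shift and turn from the pose commanded when the call began, along the tool's axes at that moment; what a row does not reach only later rows make up. A row lasts 1/12 s, in which the tool goes at most 41.7 mm and 7.16 degrees, less where a joint would pass 70% of its speed; a pose out of reach is approached as far as the arm can. A call with a gripper value outside its range is refused whole. The fingers move at their own pace and stop on an object; "grip_force" is the grip in N (left out, the last holds). Time passes only in rows, so rows that repeat a pose let the fingers close. It gives the time, the measured TCP pose, the force and the opening at its end, in the units of the state.
- robot.sense(): the state, without advancing time (a new reading comes with each control period).
- read_camera(name): name is "scene" or "top" or "wrist"; returns a dict with "color" (420x560x3 uint8, red, green, blue), "depth" (420x560 float32, m along the optical axis (not along the pixel's ray), 0 where there is no reading), "fx", "fy", "cx", "cy" (pixels), "R" (3x3) and "t" (3): a world point X has camera coordinates R X + t. Camera axes: x right, y down, z forward; pixel columns grow to the right and rows downward; lengths in m; the calibration is good to about 2 mm. The wrist camera is an equidistant fisheye: a pixel r from the principal point sees the ray r / f radians off the axis. A picture is of the moment at which its call begins.
- robot.finish_job(): hands the job in, once; it reports no verdict.
The state is a dict: "time": time; "q": joint angles; "dq": joint speeds; "joint_efforts": joint torques, N m; "eef_pos": TCP position; "tcp_rot": TCP orientation; "contact_force": force on the tool from outside, world axes, zero at the start; "torque": the same for the moment, N m; "gripper_width": opening from 0.0 (shut) to 1.0 (fully open).
Only numpy, scipy, OpenCV 4.12 (cv2) and the standard library are available. Lean on these libraries where they do the work, as an engineer would, in place of code of your own. Each camera call takes 0.05 s, during which the arm holds its last target.

## Task

Hang the hand loupe by its metal eye on the sprung hook of the retractor stand. Before you let go, prove that it is held: keep hold of the loupe and tug it gently down until the hook reaches its lower stop, then let the spring draw the hook back up. Leave the loupe hanging still and free from the raised hook, and do not disturb the side cutters, the tape roll and the pot.

Things in the scene. Friction and masses are not known exactly. Their poses are not given: they have to be found in the camera images.
- loupe: Hand loupe, 65 to 105 g, 168 mm long, flat on the desk. Origin: middle of the underside of the black handle; x runs along the handle toward the metal eye, z up. Handle x -35 to 35 mm, 15 wide, 16 thick. Round lens cell 60 mm across, 14 thick, centred at x -64 mm. Eye: round steel ring in the same plane, 24 mm inside, 38 outside, of 7 mm wire
- loupe_eye (a point): centre of the loupe's eye, 55 mm from the handle's middle along the loupe's x and 8 mm above its underside; its z axis is the axis of the hole
- loupe_grip (a point): middle of the loupe's handle, 8 mm above its underside
- stand: Retractor stand, fixed. Origin: on the desk below the hook's seat; z up, -x is its open front. Base plate 12 mm thick (x -45 to 155, 100 wide), post at x 125 mm. A grey housing overhangs the hook: x -69 to 51 mm, 98 wide, underside 346 mm over the desk (bush to 334 mm at x 14): no room for a gripper straight above; come from the front, tool leaning about 45 degrees
- hook (a joint): sprung hook's travel in m: 0 up (rest), grows downward, 0.015 at the rigid lower stop. The spring lifts it: 1.5 N moves it off its rest, 4 N brings it to the stop; the loupe's weight does not move it. Within 3 mm of the stop counts, the loupe bearing on the hook with over 2 N; never load the hook above 20 N. Back up means under 0.004
- hook_seat (a point): seat of the hook: bottom of its V (centre of the 6 mm round wire), 210 mm above the desk when up. Axes as the stand's. The hook lies in the stand's x-z plane: behind the seat the wire rises steeply to a vertical stem at x = 14 mm, which goes up to the housing; in front it rises at 45 degrees to the tip. A hanging eye's centre lies 5 to 15 mm below the seat
- hook_tip (a point): tip of the hook, a small ball 8.4 mm in diameter, 26 mm in front of (stand -x) and 26 mm above the seat. The tip's end points to the front and up at 45 degrees: an eye is slipped over it moving to the rear and down along that line, then sinks into the seat
- side_cutters: side cutters lying on the desk, 131 mm long, leave alone (less than 30 mm of movement)
- tape_roll: tape roll lying on the desk, 92 mm across, 12 mm high, leave alone (less than 30 mm of movement)
- flux_pot: small round pot with a black cap, 47 mm across, 41 mm high, leave alone (less than 30 mm of movement)

How it is judged:
By the outcome, as a careful person would: the job done as asked, in the order asked, and still so for the second after the job is handed in, with the robot touching nothing.
It also fails if it takes over 59 s, if anything falls off the work surface, if the arm or the gripper's body presses on something with over 40 N, if the wrist force passes 120 N, or if a joint passes its speed limit or range.

## Working session

There is one attempt and no reset: what is moved stays moved. The work goes in short steps, Python scripts to look and compute and a tool call to move; the robot and the scene stay as the last step left them, time stands still between calls to the robot, and variables do not carry over. Pictures are saved under pics/ and viewed, and the job is handed in when it is done.

Besides the shell and the picture viewer there is one more tool, called as name(argument=value, ...) on one line, values as JSON. carry_out: Moves the arm, as the interface text tells. Its arguments: {"type":"object","properties":{"moves":{"type":"array","items":{"type":"number"}},"grip_force":{"type":"number"}},"required":["moves"]}

```bash
ls; mkdir -p pics; cat > h.py <<'E'
import numpy as np, cv2
from rig import robot, read_camera
def snap(n,tag):
    c=read_camera(n); cv2.imwrite(f'pics/{tag}.png',c['color'][:,:,::-1]); np.savez(f'pics/{tag}.npz',**c); return c
def world(c,u,v,d=None):
    d=c['depth'][v,u] if d is None else d
    p=np.array([(u-c['cx'])/c['fx']*d,(v-c['cy'])/c['fy']*d,d])
    return np.array(c['R']).T@(p-np.array(c['t']))
def cloud(c):
    d=c['depth'];v,u=np.mgrid[:420,:560]
    p=np.stack([(u-c['cx'])/c['fx']*d,(v-c['cy'])/c['fy']*d,d],-1)
    return (p-np.array(c['t']))@np.array(c['R'])
E
python3 - <<'E'
from h import *
np.set_printoptions(precision=4,suppress=True)
a=snap('scene','s0');b=snap('top','t0')
for c in(a,b):print(c['R'],c['t'],c['fx'],c['cx'],c['cy'])
print(robot.sense())
E
```

```text
pics
[[-0.7785 -0.6276  0.0063]
 [-0.305   0.3695 -0.8778]
 [ 0.5486 -0.6853 -0.479 ]] [0.4817 0.254  0.9696] 411.00618998241595 286.05313263882795 212.92717641787607
[[-0.4193 -0.9078  0.0103]
 [-0.7265  0.3288 -0.6034]
 [ 0.5444 -0.2605 -0.7974]] [0.308  0.409  0.9786] 462.0227136598479 280.6124194776461 204.99439291893913
{'time': 0.1, 'q': array([67.7109, 19.1279,  2.2836, 84.006 , -0.7655, 76.9649, -3.3532]), 'dq': array([-0.0514, -0.0072,  0.002 , -0.0769,  0.0044,  0.0963,  0.0435]), 'joint_efforts': array([  0.0044, -66.0021,   1.3702, -40.6471,   0.017 ,   0.0089,
         0.    ]), 'eef_pos': array([ 0.1856, -0.6225,  0.2355]), 'tcp_rot': array([[ 0.2858, -0.9583, -0.0005],
       [-0.9583, -0.2858,  0.0014],
       [-0.0015,  0.0001, -1.    ]]), 'contact_force': array([-0.3965,  0.181 , -0.119 ]), 'torque': array([-0.0462,  0.0276,  0.0172]), 'gripper_width': 0.996309404959522}
```

View pics/s0.png

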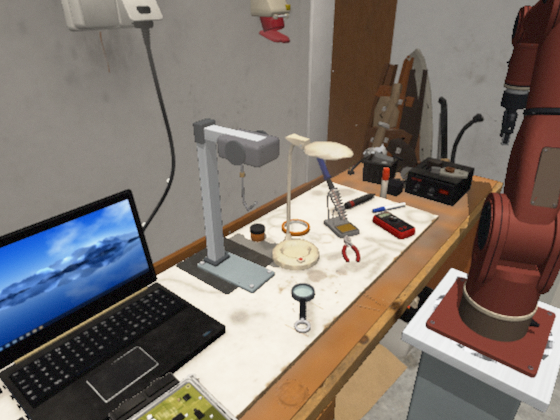

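View pics/t0.png

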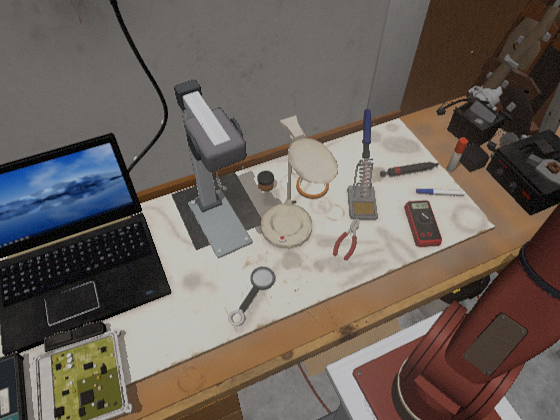

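The loupe lies front-centre (top image: eye at (237,317), lens at (262,279)). The stand is behind it, with the housing at (215,140) and the base at (220,225). A lamp stands to the right of the stand, with its base at (286,225). Next I measure.

```bash
python3 - <<'E'
from h import *
np.set_printoptions(precision=4,suppress=True)
t=dict(np.load('pics/t0.npz'));s=dict(np.load('pics/s0.npz'))
T=cloud(t);S=cloud(s)
for n,u,v in[('eye',237,317),('lens',262,279),('handle',250,297),('base',220,240),('housing',215,150),('potcap',265,177),('cutter',346,240),('lampbase',286,225),('lamphead',312,160),('tape',313,194)]:
    print(n,world(t,u,v))
for n,u,v in[('eye',302,326),('lens',303,292),('housing',262,148),('hook',242,190),('lamphead',325,150)]:
    print('s',n,world(s,u,v))
# loupe handle fit
for c,P in((t,T),(s,S)):
    m=(c['color'].max(-1)<75)&(P[...,2]>0.008)&(P[...,2]<0.03)&(c['depth']>0)
    eye=world(t,237,317)
    m&=np.linalg.norm(P[...,:2]-world(t,250,297)[:2],axis=-1)<0.12
    q=P[m];print('dark',len(q),q.mean(0),q.max(0),q.min(0))
cv2.imwrite('pics/z1.png',cv2.resize(t['color'][250:340,200:300,::-1],None,fx=6,fy=6,interpolation=2))
cv2.imwrite('pics/z2.png',cv2.resize(s['color'][110:310,180:340,::-1],None,fx=3,fy=3,interpolation=2))
E
```

```text
eye [ 0.3359  0.2969 -0.0006]
lens [0.3998 0.2052 0.0063]
handle [0.3629 0.252  0.016 ]
base [0.5454 0.2606 0.0128]
housing [0.4896 0.2527 0.3964]
potcap [0.671  0.0779 0.0419]
cutter [ 0.4146 -0.041   0.0042]
lampbase [0.514  0.0864 0.0184]
lamphead [0.4212 0.0815 0.3603]
tape [ 0.5839 -0.0305  0.0093]
s eye [ 0.3344  0.2938 -0.0016]
s lens [0.3974 0.2062 0.0098]
s housing [0.4796 0.2577 0.3879]
s hook [0.5641 0.2397 0.2573]
s lamphead [0.4229 0.1011 0.353 ]
dark 145 [0.3623 0.2545 0.0153] [0.4232 0.284  0.0219] [0.3409 0.1884 0.0081]
dark 132 [0.3668 0.2497 0.0144] [0.4161 0.2857 0.0192] [0.338  0.1793 0.0081]
```

View pics/z1.png

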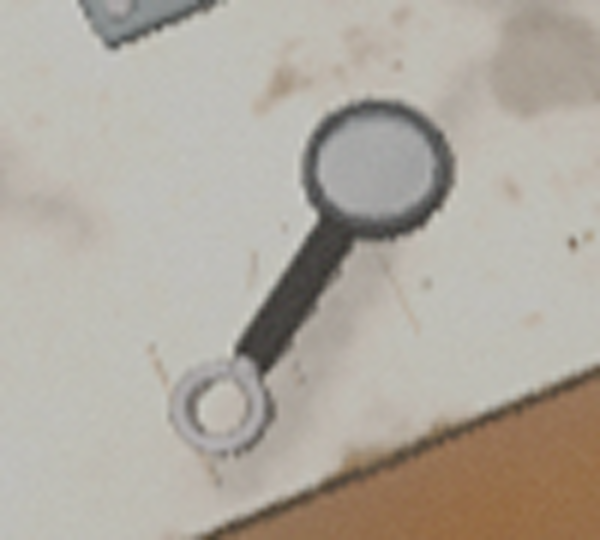

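View pics/z2.png

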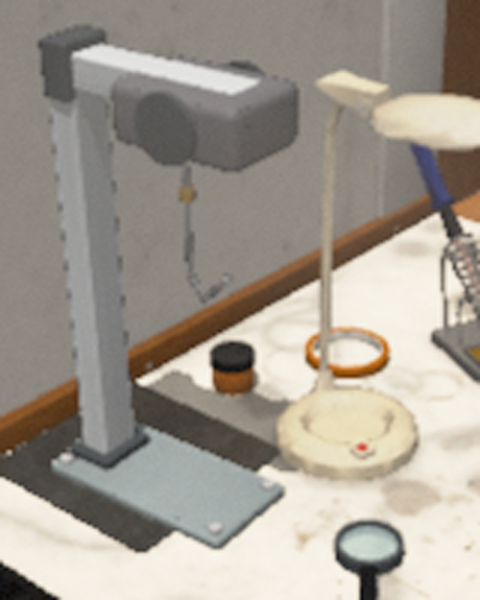

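```bash
python3 - <<'E'
from h import *
np.set_printoptions(precision=4,suppress=True)
t=dict(np.load('pics/t0.npz'));s=dict(np.load('pics/s0.npz'))
def onz(c,u,v,z):
    R=np.array(c['R']);o=-R.T@c['t'];d=R.T@np.array([(u-c['cx'])/c['fx'],(v-c['cy'])/c['fy'],1]);return o+d*(z-o[2])/d[2]
e=onz(t,236.4,317.5,.008);l=onz(t,262.6,277.6,.008);print('t eye,lens',e,l,np.linalg.norm(e-l),'exp .119')
# loupe point clouds: segment dark/raised
for n,c in(('t',t),('s',s)):
    P=cloud(c);hsv=cv2.cvtColor(c['color'],cv2.COLOR_RGB2HSV)
    m=(c['depth']>0)&(P[...,2]>.30)&(P[...,2]<.46)&(abs(P[...,0]-.58)<.2)&(abs(P[...,1]-.26)<.1)
    q=P[m];print(n,'housing',q.min(0),q.max(0),len(q))
    r=cv2.minAreaRect(q[:,:2].astype(np.float32)*1000);print(r, cv2.boxPoints(r))
    m=(c['depth']>0)&(abs(P[...,2]-.012)<.006)&(P[...,0]>.42)&(P[...,0]<.85)&(abs(P[...,1]-.26)<.2)&(c['color'][...,2].astype(int)>c['color'][...,0].astype(int)+8)
    q=P[m]
    n_,lab,st,ce=cv2.connectedComponentsWithStats(m.astype(np.uint8))
    k=1+np.argmax(st[1:,4]);q=P[lab==k]
    r=cv2.minAreaRect(q[:,:2].astype(np.float32)*1000);print('base',len(q),q.mean(0),r,cv2.boxPoints(r))
# hook tip, seat from depth in scene
P=cloud(s)
for v in range(165,216):
  for u in range(236,262):
    p=P[v,u]
    if s['depth'][v,u]>0 and .15<p[2]<.34 and p[0]<.66 and p[0]>.45: print(u,v,p,end=';')
E
```

```text
t eye,lens [0.3317 0.2995 0.008 ] [0.4019 0.2027 0.008 ] 0.11961613322233107 exp .119
t housing [0.4778 0.1602 0.3006] [0.78   0.3599 0.46  ] 5114
((628.8776245117188, 260.0439758300781), (199.7209014892578, 302.23773193359375), 89.99686431884766) [[477.7533 160.1918]
 [779.991  160.1753]
 [780.002  359.8961]
 [477.7643 359.9127]]
base 2 [0.6493 0.2897 0.0114] ((649.331298828125, 289.71185302734375), (5.858486652374268, 0.0), 138.7711181640625) [[651.5343 287.7813]
 [651.5343 287.7813]
 [647.1283 291.6424]
 [647.1283 291.6424]]
s housing [0.4755 0.16   0.3   ] [0.78   0.3599 0.46  ] 5913
((627.76953125, 260.0030212402344), (199.9015350341797, 304.4571228027344), 89.99607849121094) [[475.5341 160.0627]
 [779.9913 160.0418]
 [780.0049 359.9434]
 [475.5478 359.9642]]
base 7 [0.4222 0.2049 0.01  ] ((421.5740051269531, 203.24310302734375), (15.329338073730469, 3.1139845848083496), 80.3128662109375) [[418.7495 195.9497]
 [421.8191 195.4257]
 [424.3985 210.5365]
 [421.3289 211.0605]]
241 165 [0.5633 0.2397 0.3221];242 165 [0.5608 0.2389 0.3225];243 165 [0.5637 0.2328 0.3199];241 166 [0.5604
[... 4214 characters left out ...]
93 0.2362 0.2267];246 206 [0.5557 0.2371 0.2155];247 206 [0.5514 0.2379 0.2172];250 206 [0.5407 0.2384 0.221 ];251 206 [0.537  0.2387 0.2224];252 206 [0.5332 0.2392 0.2238];253 206 [0.532  0.2369 0.2233];246 207 [0.5526 0.2403 0.2151];247 207 [0.5498 0.2396 0.2157];248 207 [0.5475 0.2386 0.2161];249 207 [0.5445 0.2381 0.2169];250 207 [0.5403 0.2389 0.2186];251 207 [0.5374 0.2384 0.2194];252 207 [0.5372 0.2352 0.2182];247 208 [0.55   0.2396 0.2129];248 208 [0.5477 0.2385 0.2132];249 208 [0.5444 0.2383 0.2142];250 208 [0.5411 0.2383 0.2154];251 208 [0.5385 0.2375 0.2159];247 209 [0.5535 0.2362 0.2075];248 209 [0.5464 0.2399 0.2115];249 209 [0.5431 0.2398 0.2125];248 210 [0.549  0.2375 0.2068];
```

```bash
python3 - <<'E'
from h import *
np.set_printoptions(precision=4,suppress=True)
t=dict(np.load('pics/t0.npz'));s=dict(np.load('pics/s0.npz'))
for n,c in(('t',t),('s',s)):
    P=cloud(c)
    m=(c['depth']>0)&(P[...,2]>.355)&(P[...,2]<.45)&(P[...,0]<.61)&(P[...,0]>.4)&(P[...,1]>.17)&(P[...,1]<.35)
    q=P[m];r=cv2.minAreaRect(q[:,:2].astype(np.float32)*1000);print(n,'housing',len(q),r);print(cv2.boxPoints(r))
    m=(c['depth']>0)&(P[...,2]>.05)&(P[...,2]<.32)&(P[...,0]>.62)&(P[...,0]<.75)&(P[...,1]>.17)&(P[...,1]<.35)
    q=P[m];print('post',q.mean(0),q.min(0),q.max(0))
    # wire points
    m=(c['depth']>0)&(P[...,2]>.205)&(P[...,2]<.333)&(P[...,0]>.505)&(P[...,0]<.575)&(P[...,1]>.20)&(P[...,1]<.28)
    q=P[m]; st=q[q[:,2]>.235]; st=st[st[:,0]>.545]
    view=np.array(c['R'])[2]
    if len(st): print('stem',np.median(st,0)+view*.0025,len(st))
    ti=q[(q[:,0]<.535)]; 
    if len(ti): print('tip area',np.median(ti,0)+view*.003,len(ti))
    m=(c['depth']>0)&(abs(P[...,2]-.012)<.005)&(P[...,0]>.42)&(P[...,0]<.72)&(abs(P[...,1]-.26)<.12)
    g=c['color'].astype(int);m&=(g.max(-1)<175)&(g.max(-1)>100)&(g[...,2]>=g[...,0])
    k,lab,stt,ce=cv2.connectedComponentsWithStats(cv2.morphologyEx(m.astype(np.uint8),cv2.MORPH_CLOSE,np.ones((3,3))))
    i=1+np.argmax(stt[1:,4]);q=P[(lab==i)&m];r=cv2.minAreaRect(q[:,:2].astype(np.float32)*1000);print('base',len(q),stt[i],r);print(cv2.boxPoints(r))
cv2.imwrite('pics/z3.png',cv2.resize(t['color'][70:270,150:350,::-1],None,fx=3,fy=3,interpolation=2))
E
```

```text
t housing 2856 ((544.7963256835938, 237.028564453125), (131.34275817871094, 98.76355743408203), 3.8880834579467773)
[[475.9276 281.8437]
 [482.6245 183.3074]
 [613.665  192.2135]
 [606.9681 290.7497]]
post [0.6643 0.2523 0.1284] [0.6569 0.2257 0.0502] [0.7498 0.293  0.3187]
stem [0.5645 0.238  0.2456] 19
tip area [0.526  0.2353 0.2365] 14
base 1781 [ 188  197   64   60 1854] ((604.6971435546875, 242.4970703125), (200.0855255126953, 99.47747039794922), 4.039874076843262)
[[501.3988 285.0641]
 [508.4071 185.8338]
 [707.9955 199.93  ]
 [700.9872 299.1603]]
s housing 1796 ((544.3389892578125, 237.6245574951172), (133.7571563720703, 101.56839752197266), 3.8732402324676514)
[[474.1827 283.7751]
 [481.0436 182.4388]
 [614.4952 191.474 ]
 [607.6344 292.8104]]
post [0.6645 0.2541 0.1934] [0.6541 0.2248 0.0501] [0.75   0.2927 0.3198]
stem [0.5622 0.2378 0.2906] 106
tip area [0.5267 0.235  0.234 ] 17
base 898 [ 198  252   76   40 1058] ((600.3147583007812, 243.29623413085938), (195.8769989013672, 100.48582458496094), 4.070353984832764)
[[499.057  286.4606]
 [506.1896 186.2282]
 [701.5725 200.1319]
 [694.4399 300.3642]]
```

View pics/z3.png

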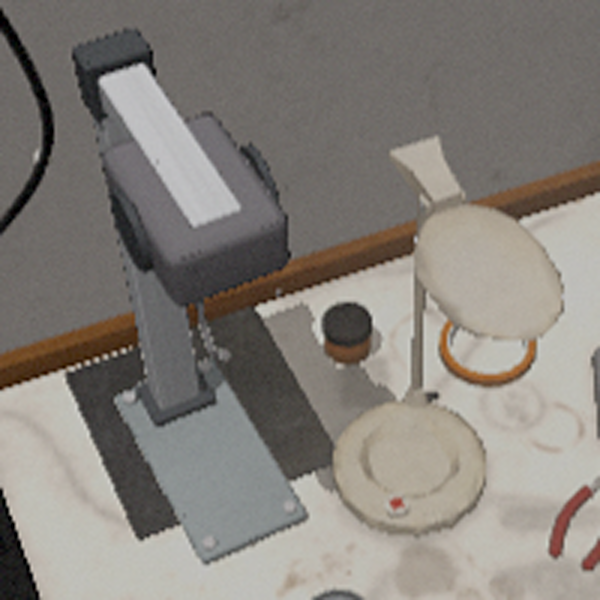

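```bash
cat >> h.py <<'E'
from scipy.spatial.transform import Rotation as Ro
np.set_printoptions(precision=4,suppress=True)
A4=np.deg2rad(4.0); SX=np.array([np.cos(A4),np.sin(A4),0]); SY=np.array([-np.sin(A4),np.cos(A4),0]); SZ=np.array([0,0,1.])
SEAT=np.array([.549,.2378,.210])
def rel(p,R,p0=None,R0=None):
    s=robot.sense(); p0=s['eef_pos'] if p0 is None else p0; R0=s['tcp_rot'] if R0 is None else R0
    return np.r_[Ro.from_matrix(R0.T@R).as_rotvec(), R0.T@(np.array(p)-p0)].round(4)
def down(az):  # tool down with tool x at azimuth az
    a=np.deg2rad(az);x=np.array([np.cos(a),np.sin(a),0]);z=np.array([0,0,-1.]);return np.c_[x,np.cross(z,x),z]
E
python3 - <<'E'
from h import *
t=dict(np.load('pics/t0.npz'));s=dict(np.load('pics/s0.npz'))
for c in(t,s):
    P=cloud(c);m=(c['depth']>0)&(P[...,2]>.22)&(P[...,2]<.6)&(P[...,0]>.25)&(P[...,0]<.62)&(P[...,1]>-.2)&(P[...,1]<.18)
    q=P[m];print(len(q),np.percentile(q,[0,1,50,99,100],axis=0))
    m=(c['depth']>0)&(P[...,2]>.1)&(P[...,2]<.9)&(P[...,0]>.2)&(P[...,0]<.62)&(P[...,1]<-.02)&(P[...,1]>-.8)
    q=P[m];print(len(q),np.percentile(q,[0,1,50,99,100],axis=0) if len(q) else '')
for p,az in [((.35,-.35,.48),-45),((.45,.05,.50),6),((.40,.25,.45),32),((.364,.255,.16),36)]: print(rel(p,down(az)))
E
```

```text
2088 [[0.3705 0.0291 0.2537]
 [0.3733 0.0357 0.337 ]
 [0.4338 0.0786 0.3559]
 [0.5528 0.1148 0.3636]
 [0.5682 0.1174 0.3661]]
2533 [[ 0.3316 -0.8     0.1   ]
 [ 0.3867 -0.7994  0.1004]
 [ 0.5739 -0.7439  0.1421]
 [ 0.6189 -0.157   0.2721]
 [ 0.6199 -0.1471  0.2963]]
1064 [[0.3689 0.0363 0.2207]
 [0.3711 0.05   0.2287]
 [0.4444 0.0845 0.3509]
 [0.5674 0.1158 0.3616]
 [0.5698 0.1186 0.3625]]
1944 [[ 0.2    -0.8     0.1001]
 [ 0.2005 -0.7995  0.1009]
 [ 0.5345 -0.6545  0.1912]
 [ 0.6179 -0.1572  0.6412]
 [ 0.62   -0.1449  0.6484]]
[-0.0002  0.0015 -0.4956 -0.2145 -0.2354 -0.2442]
[-0.0009  0.0013 -1.3857 -0.5693 -0.4455 -0.2637]
[-0.0012  0.0011 -1.8395 -0.7752 -0.4548 -0.2134]
[-0.0013  0.0011 -1.9093 -0.7898 -0.4217  0.0766]
```

carry_out(moves=[0, 0, -0.5, -0.215, -0.235, -0.245, 1, 0, 0, -0.5, -0.215, -0.235, -0.245, 1, 0, 0, -0.5, -0.215, -0.235, -0.245, 1, 0, 0, -0.5, -0.215, -0.235, -0.245, 1, 0, 0, -0.5, -0.215, -0.235, -0.245, 1, 0, 0, -0.5, -0.215, -0.235, -0.245, 1, 0, 0, -0.5, -0.215, -0.235, -0.245, 1, 0, 0, -0.5, -0.215, -0.235, -0.245, 1, 0, 0, -0.5, -0.215, -0.235, -0.245, 1, 0, 0, -0.5, -0.215, -0.235, -0.245, 1, 0, 0, -0.5, -0.215, -0.235, -0.245, 1])

```text
time: 1.02
eef_pos: [0.353, -0.3454, 0.4854]
tcp_rot: [[0.715, -0.699, 0.005], [-0.699, -0.715, -0.003], [0.006, -0.001, -1.0]]
contact_force: [0.0, 0.0, 0.5]
gripper_width: 1.003
```

```bash
python3 - <<'E'
from h import *
for p,az in [((.46,.05,.50),6),((.40,.25,.45),32),((.364,.255,.22),36)]: print(rel(p,down(az)))
E
```

```text
[ 0.0012 -0.006  -0.8783 -0.1996 -0.3577 -0.0152]
[ 0.0027 -0.0058 -1.332  -0.3826 -0.4588  0.0339]
[ 0.0029 -0.0058 -1.4019 -0.4131 -0.4369  0.2637]
```

carry_out(moves=[0, -0.006, -0.88, -0.2, -0.358, -0.015, 1, 0, -0.006, -0.88, -0.2, -0.358, -0.015, 1, 0, -0.006, -0.88, -0.2, -0.358, -0.015, 1, 0, -0.006, -0.88, -0.2, -0.358, -0.015, 1, 0, -0.006, -0.88, -0.2, -0.358, -0.015, 1, 0, -0.006, -0.88, -0.2, -0.358, -0.015, 1, 0, -0.006, -0.88, -0.2, -0.358, -0.015, 1, 0, -0.006, -0.88, -0.2, -0.358, -0.015, 1, 0, -0.006, -0.88, -0.2, -0.358, -0.015, 1, 0, -0.006, -0.88, -0.2, -0.358, -0.015, 1, 0.002, -0.006, -1.33, -0.383, -0.459, 0.034, 1, 0.002, -0.006, -1.33, -0.383, -0.459, 0.034, 1, 0.002, -0.006, -1.33, -0.383, -0.459, 0.034, 1, 0.002, -0.006, -1.33, -0.383, -0.459, 0.034, 1, 0.002, -0.006, -1.33, -0.383, -0.459, 0.034, 1, 0.002, -0.006, -1.33, -0.383, -0.459, 0.034, 1, 0.002, -0.006, -1.33, -0.383, -0.459, 0.034, 1])

```text
time: 2.43
eef_pos: [0.3988, 0.2486, 0.4464]
tcp_rot: [[0.85, 0.527, -0.007], [0.527, -0.85, 0.002], [-0.004, -0.005, -1.0]]
contact_force: [-0.6, -0.4, -0.1]
gripper_width: 1.0
```

```bash
cat >> h.py <<'E'
L=np.array([-.587,.8096,0]); M=np.array([.364,.255,0])
d=np.deg2rad(20); GZ=-SZ*np.cos(d)-L*np.sin(d); GX=-np.cross(SZ,L); GR=np.c_[GX,np.cross(GZ,GX),GZ]
GP=M-L*.002+SZ*.006-GZ*.025
E
python3 - <<'E'
from h import *
print(robot.sense()['q'],GP,GR,rel(GP-GZ*.1,GR),rel(GP,GR))
E
```

```text
[ 18.1317  -1.8905 -52.4506  83.1506  -1.8339  98.2378  -2.7769] [0.3602 0.2603 0.0295] [[ 0.8096  0.5516  0.2008]
 [ 0.587  -0.7608 -0.2769]
 [-0.      0.342  -0.9397]] [-0.3544  0.0169 -0.0712 -0.0277 -0.0627  0.3234] [-0.3544  0.0169 -0.0712 -0.0248 -0.0281  0.4172]
```

carry_out(moves=[-0.354, 0.017, -0.071, -0.028, -0.063, 0.323, 1, -0.354, 0.017, -0.071, -0.028, -0.063, 0.323, 1, -0.354, 0.017, -0.071, -0.028, -0.063, 0.323, 1, -0.354, 0.017, -0.071, -0.028, -0.063, 0.323, 1, -0.354, 0.017, -0.071, -0.028, -0.063, 0.323, 1, -0.354, 0.017, -0.071, -0.028, -0.063, 0.323, 1, -0.354, 0.017, -0.071, -0.028, -0.063, 0.323, 1, -0.354, 0.017, -0.071, -0.028, -0.063, 0.323, 1, -0.354, 0.017, -0.071, -0.028, -0.063, 0.323, 1, -0.354, 0.017, -0.071, -0.028, -0.063, 0.323, 1])

```text
time: 3.27
eef_pos: [0.3418, 0.2846, 0.1237]
tcp_rot: [[0.813, 0.549, 0.196], [0.583, -0.763, -0.28], [-0.004, 0.342, -0.94]]
contact_force: [0.2, 0.2, 1.6]
gripper_width: 1.0
```

```bash
python3 - <<'E'
from h import *
print(robot.sense()['q'],rel(GP-GZ*.1,GR),rel(GP,GR))
c=snap('wrist','w1')
E
```

```text
[ -0.1705  14.7686 -65.399  114.8492  31.9608  73.0354 -43.7655] [-0.0005  0.0051 -0.0038  0.0006 -0.0036 -0.001 ] [-0.0005  0.0051 -0.0038  0.0011 -0.0036  0.099 ]
```

View pics/w1.png

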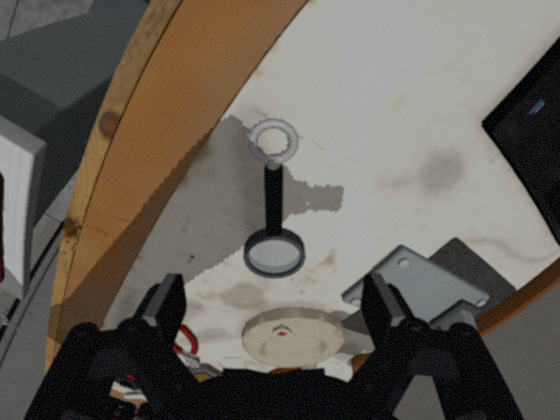

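The wrist view shows the loupe centred between the fingers: eye at (274,142), handle at (274,200), fingers at columns 175 and 375. I'll descend and grip.

carry_out(moves=[0, 0.005, -0.004, 0.001, -0.004, 0.025, 1, 0, 0.005, -0.004, 0.001, -0.004, 0.05, 1, 0, 0.005, -0.004, 0.001, -0.004, 0.07, 1, 0, 0.005, -0.004, 0.001, -0.004, 0.085, 1, 0, 0.005, -0.004, 0.001, -0.004, 0.095, 1, 0, 0.005, -0.004, 0.001, -0.004, 0.099, 1, 0, 0.005, -0.004, 0.001, -0.004, 0.099, 1], grip_force=60)

```text
time: 3.9
eef_pos: [0.3619, 0.262, 0.0314]
tcp_rot: [[0.811, 0.548, 0.205], [0.585, -0.763, -0.274], [0.006, 0.343, -0.939]]
contact_force: [-0.5, 0.6, -0.0]
gripper_width: 0.995
```

```bash
python3 - <<'E'
from h import *
print(robot.sense()['q'],robot.sense()['contact_force'],rel(GP,GR))
c=snap('wrist','w2')
E
```

```text
[ -3.7344  23.1032 -59.3802 120.285   42.4488  64.9633 -51.349 ] [-0.4752  0.6235 -0.0311] [ 0.0006 -0.0052 -0.0041 -0.0024 -0.0004  0.0019]
```

View pics/w2.png

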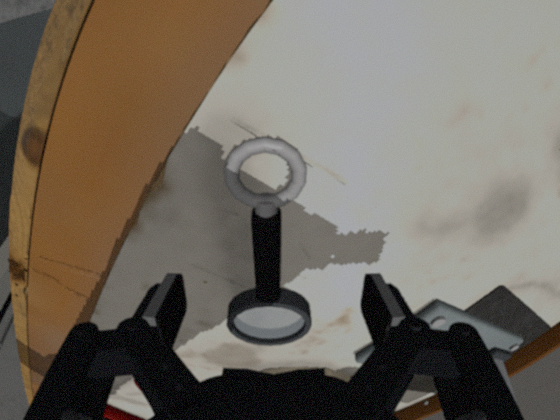

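carry_out(moves=[0, -0.005, -0.004, -0.0025, 0, 0.0015, 1, 0, -0.005, -0.004, -0.0025, 0, 0.0015, 0.6, 0, -0.005, -0.004, -0.0025, 0, 0.0015, 0.3, 0, -0.005, -0.004, -0.0025, 0, 0.0015, 0, 0, -0.005, -0.004, -0.0025, 0, 0.0015, 0, 0, -0.005, -0.004, -0.0025, 0, 0.0015, 0, 0, -0.005, -0.004, -0.0025, 0, 0.0015, 0, 0, -0.005, -0.004, -0.0025, 0, 0.0015, 0, 0, -0.005, -0.004, -0.0025, 0, 0.0015, 0, 0, -0.005, -0.004, -0.0025, 0, 0.0015, 0, 0, -0.005, -0.004, -0.0025, 0, 0.0015, 0], grip_force=60)

```text
time: 4.87
eef_pos: [0.3589, 0.2602, 0.0289]
tcp_rot: [[0.809, 0.553, 0.2], [0.588, -0.76, -0.277], [-0.001, 0.342, -0.94]]
contact_force: [-0.0, 0.3, -0.5]
gripper_width: 0.004
```

```bash
python3 - <<'E'
from h import *
print(robot.sense()['q'],robot.sense()['contact_force'],rel(GP,GR),GR.T@(SZ*.1))
c=snap('wrist','w3')
E
```

```text
[ -3.7607  23.2994 -59.42   120.5296  42.3955  64.986  -51.239 ] [-0.0373  0.2758 -0.5244] [ 0.0001  0.0008  0.002   0.0011  0.0008 -0.0003] [ 0.      0.0342 -0.094 ]
```

View pics/w3.png

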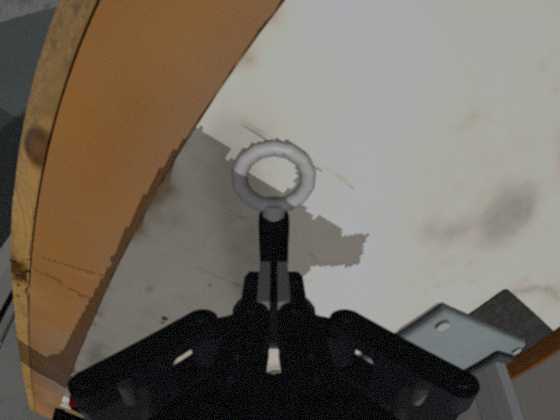

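```bash
python3 - <<'E'
from h import *
c=snap('scene','s1');t=snap('top','t1')
a=cv2.resize(c['color'][250:350,250:350,::-1],None,fx=4,fy=4,interpolation=2)
b=cv2.resize(t['color'][240:340,190:290,::-1],None,fx=4,fy=4,interpolation=2)
cv2.imwrite('pics/z4.png',np.hstack([a,b]))
w=dict(np.load('pics/w3.npz'));cv2.imwrite('pics/z5.png',cv2.resize(w['color'][130:400,180:380,::-1],None,fx=2.2,fy=2.2,interpolation=2))
E
```

```text
(no output)
```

View pics/z4.png

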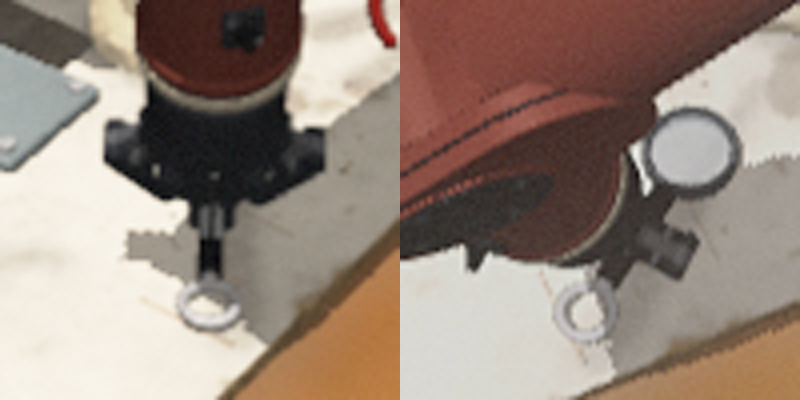

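View pics/z5.png

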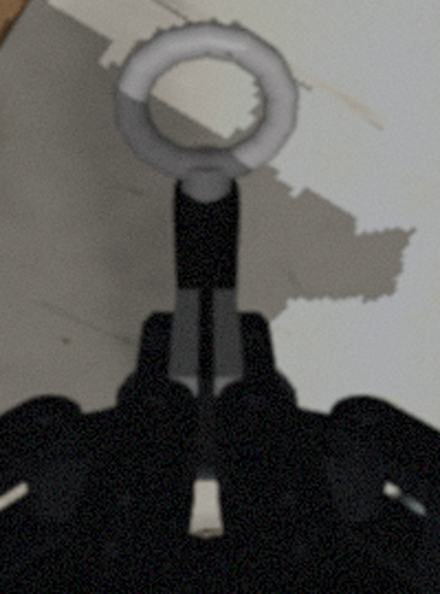

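```bash
python3 - <<'E'
from h import *
c=dict(np.load('pics/s1.npz'));P=cloud(c)
for v in range(296,332,2): print(v,P[v,302],c['color'][v,302])
R=robot.sense();p=R['eef_pos'];z=R['tcp_rot'][:,2];print(p+z*.025,p+z*.012)
c=dict(np.load('pics/t1.npz'));P=cloud(c)
for v in range(294,312,2): print(v,[P[v,u] for u in (250,256,262)])
E
```

```text
296 [0.3501 0.2758 0.0673] [33 30 33]
298 [0.3464 0.2808 0.0667] [31 33 30]
300 [0.3447 0.2828 0.0631] [28 32 31]
302 [0.3475 0.2786 0.0528] [65 66 63]
304 [0.3489 0.2765 0.0447] [65 64 65]
306 [0.3517 0.2722 0.0342] [59 58 55]
308 [0.3529 0.2704 0.0262] [51 52 50]
310 [0.3549 0.2673 0.0168] [16 13 18]
312 [0.3511 0.2724 0.0163] [19 22 23]
314 [0.3478 0.2767 0.0151] [17 17 20]
316 [0.3436 0.2823 0.0153] [27 23 25]
318 [0.3409 0.2858 0.0133] [106 102 102]
320 [0.339  0.2882 0.01  ] [127 123 122]
322 [0.3388 0.2882 0.004 ] [113 111 109]
324 [ 0.3381  0.2889 -0.0013] [143 135 124]
326 [ 0.3337  0.2948 -0.0005] [238 231 219]
328 [ 0.3297  0.3002 -0.0001] [224 218 201]
330 [0.3196 0.3141 0.0105] [224 221 219]
[0.3639 0.2532 0.0054] [0.3613 0.2568 0.0176]
294 [array([0.3088, 0.2684, 0.1455]), array([0.3707, 0.2337, 0.0019]), array([ 0.3658,  0.2201, -0.0006])]
296 [array([0.3073, 0.2693, 0.1399]), array([0.3163, 0.253 , 0.109 ]), array([0.3601, 0.2225, 0.0013])]
298 [array([0.3088, 0.2693, 0.1275]), array([0.313 , 0.2545, 0.1069]), array([0.3044, 0.244 , 0.1142])]
300 [array([0.3071, 0.2702, 0.1221]), array([0.3027, 0.2584, 0.1201]), array([0.299 , 0.2462, 0.1166])]
302 [array([0.3024, 0.2721, 0.1231]), array([0.2999, 0.2597, 0.1168]), array([0.296 , 0.2476, 0.1138])]
304 [array([0.3147, 0.2687, 0.0864]), array([0.3003, 0.2599, 0.1066]), array([0.2949, 0.2482, 0.1068])]
306 [array([0.3478, 0.2589, 0.0019]), array([0.2945, 0.2622, 0.1101]), array([ 0.3381,  0.2321, -0.0029])]
308 [array([0.3432, 0.2608, 0.0017]), array([0.2927, 0.2632, 0.1046]), array([0.332 , 0.2347, 0.0004])]
310 [array([0.3389, 0.2626, 0.0008]), array([ 0.3334,  0.2496, -0.0001]), array([0.327 , 0.2369, 0.0012])]
```

carry_out(moves=[0, 0, 0, 0, 0.003, -0.009, 0, 0, 0, 0, 0, 0.006, -0.019, 0, 0, 0, 0, 0, 0.01, -0.028, 0, 0, 0, 0, 0, 0.01, -0.028, 0])

```text
time: 5.35
eef_pos: [0.3597, 0.2614, 0.0611]
tcp_rot: [[0.809, 0.552, 0.203], [0.588, -0.76, -0.276], [0.002, 0.342, -0.94]]
contact_force: [0.0, 0.3, -0.9]
gripper_width: 0.002
```

```bash
python3 - <<'E'
from h import *
w=snap('wrist','w4');s=snap('scene','s2')
print(robot.sense()['gripper_width'],robot.sense()['eef_pos'])
b=cv2.resize(w['color'][100:400,180:380,::-1],None,fx=2,fy=2,interpolation=2)
a=cv2.resize(s['color'][250:350,250:350,::-1],(400,600),interpolation=2)
cv2.imwrite('pics/z6.png',np.hstack([a,b]))
E
```

```text
-0.0031197601949884152 [0.3594 0.2605 0.0595]
```

View pics/z6.png

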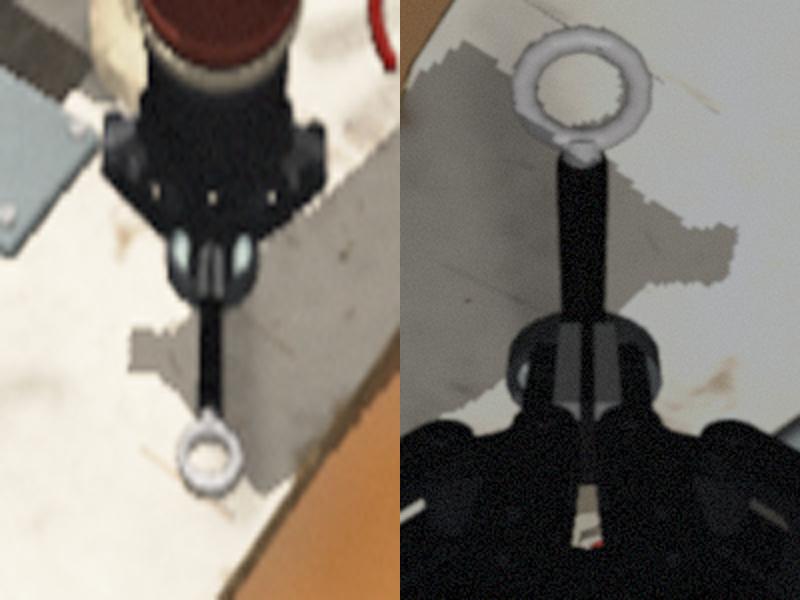

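```bash
python3 - <<'E'
from h import *
s=dict(np.load('pics/s2.npz'));P=cloud(s);r=robot.sense();p=r['eef_pos'];R=r['tcp_rot']
Q=(P-p)@R  # tool coords
m=(s['depth']>0)&(abs(Q[...,0])<.05)&(abs(Q[...,1])<.03)&(Q[...,2]<.05)&(Q[...,2]>-.06)&(P[...,2]>.021)
q=Q[m];print(len(q))
for a in np.arange(-.03,.04,.004):
    k=(q[:,2]>a)&(q[:,2]<a+.004)
    if k.any(): print(round(a,3),k.sum(),q[k].min(0),q[k].max(0))
for v in range(288,320,2): print(v,[Q[v,u].round(3) for u in(298,302,306)],s['color'][v,302])
E
```

```text
290
-0.03 6 [-0.0117 -0.0123 -0.0292] [ 0.0063 -0.0098 -0.0271]
-0.026 12 [-0.0119 -0.0136 -0.0257] [ 0.0132 -0.0062 -0.0223]
-0.022 10 [-0.0097 -0.0134 -0.0218] [ 0.0132 -0.0073 -0.0181]
-0.018 13 [-0.012  -0.0131 -0.0175] [ 0.0131 -0.007  -0.014 ]
-0.014 9 [-0.0122 -0.0138 -0.0129] [ 0.0131 -0.0071 -0.0102]
-0.01 11 [-0.0123 -0.0131 -0.0099] [ 0.0108 -0.0067 -0.0067]
-0.006 11 [-0.0101 -0.0137 -0.0054] [ 0.0131 -0.0074 -0.0022]
-0.002 1 [ 0.0013 -0.0122 -0.0011] [ 0.0013 -0.0122 -0.0011]
0.002 1 [ 0.0036 -0.0101  0.0027] [ 0.0036 -0.0101  0.0027]
288 [array([ 0.011, -0.014, -0.047]), array([ 0.002, -0.012, -0.045]), array([-0.007, -0.014, -0.049])] [30 27 26]
290 [array([ 0.011, -0.014, -0.04 ]), array([ 0.002, -0.013, -0.037]), array([-0.007, -0.014, -0.04 ])] [58 55 55]
292 [array([ 0.011, -0.007, -0.019]), array([ 0.002, -0.014, -0.031]), array([-0.007, -0.007, -0.02 ])] [64 64 64]
294 [array([ 0.011, -0.007, -0.009]), array([ 0.002, -0.013, -0.02 ]), array([-0.008, -0.008, -0.013])] [47 46 47]
296 [array([0.011, 0.026, 0.057]), array([ 0.001, -0.014, -0.013]), array([-0.008, -0
[... 573 characters left out ...]
 21 22]
308 [array([ 0.01 , -0.002,  0.065]), array([ 0.   , -0.014,  0.043]), array([-0.009, -0.002,  0.064])] [15 19 18]
310 [array([ 0.01 , -0.01 ,  0.062]), array([ 0.   , -0.023,  0.036]), array([-0.009, -0.009,  0.062])] [22 17 19]
312 [array([ 0.01 , -0.017,  0.058]), array([ 0.   , -0.027,  0.038]), array([-0.01 , -0.017,  0.056])] [19 24 23]
314 [array([ 0.01 , -0.025,  0.053]), array([ 0.   , -0.034,  0.034]), array([-0.01 , -0.023,  0.054])] [13  9  8]
316 [array([ 0.009, -0.029,  0.054]), array([ 0.   , -0.04 ,  0.033]), array([-0.01 , -0.029,  0.053])] [22 25 23]
318 [array([ 0.009, -0.037,  0.05 ]), array([-0.   , -0.045,  0.033]), array([-0.01 , -0.036,  0.051])] [146 142 139]
```

```bash
python3 - <<'E'
from h import *
s=dict(np.load('pics/s2.npz'));t=snap('top','t2');r=robot.sense();p=r['eef_pos'];R=r['tcp_rot']
def proj(c,X):
    k=np.array(c['R'])@X+c['t'];return k[0]/k[2]*c['fx']+c['cx'],k[1]/k[2]*c['fy']+c['cy']
for n,c in(('s',s),('t',t)):
    for zz in(-.03,-.01,0,.012,.025):
        print(n,zz,[np.round(proj(c,p+R@np.array([x,y,zz])),1) for x,y in((0,0),(0,-.011),(0,.011))])
cs=cv2.resize(s['color'][270:330,270:330,::-1],None,fx=10,fy=10,interpolation=0)
cv2.imwrite('pics/z7.png',cs)
u,v=map(int,proj(t,p)); print(u,v)
cv2.imwrite('pics/z8.png',cv2.resize(t['color'][v-30:v+30,u-30:u+30,::-1],None,fx=10,fy=10,interpolation=0))
E
```

```text
s -0.03 [array([303.1, 287. ]), array([303. , 291.2]), array([303.2, 282.9])]
s -0.01 [array([302.9, 291.6]), array([302.8, 295.8]), array([303. , 287.4])]
s 0 [array([302.8, 293.8]), array([302.7, 298. ]), array([302.9, 289.7])]
s 0.012 [array([302.7, 296.4]), array([302.6, 300.5]), array([302.8, 292.3])]
s 0.025 [array([302.6, 299.2]), array([302.5, 303.3]), array([302.7, 295.1])]
t -0.03 [array([243.5, 289.3]), array([241.1, 293.7]), array([245.8, 284.9])]
t -0.01 [array([245.5, 290.7]), array([243.2, 295.1]), array([247.8, 286.4])]
t 0 [array([246.5, 291.4]), array([244.2, 295.7]), array([248.8, 287.1])]
t 0.012 [array([247.7, 292.2]), array([245.4, 296.5]), array([250. , 287.9])]
t 0.025 [array([248.9, 293. ]), array([246.7, 297.3]), array([251.2, 288.8])]
246 291
```

View pics/z7.png

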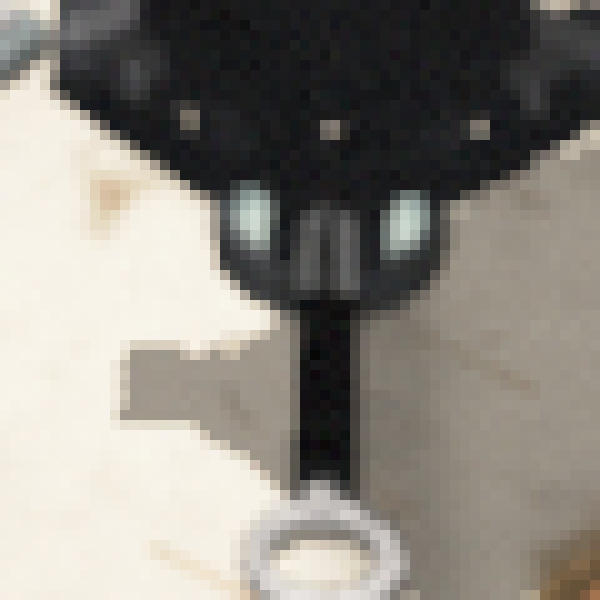

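View pics/z8.png

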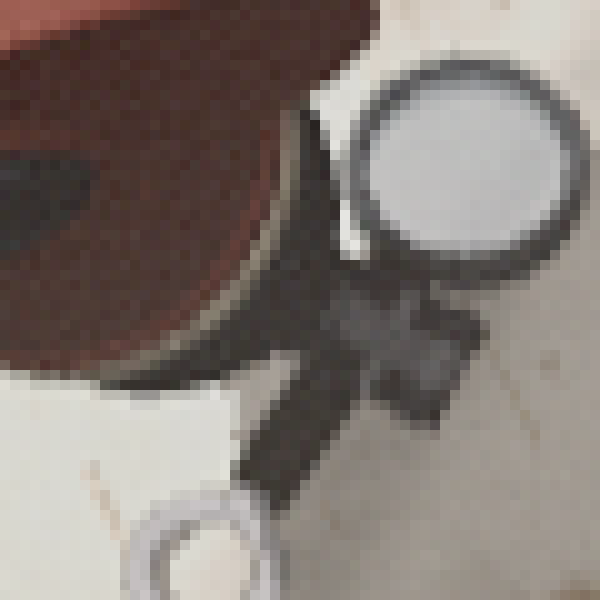

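```bash
python3 - <<'E'
from h import *
for z in(.04,.024,.0165): print(rel([.3632,.2561,z],GR))
E
```

```text
[ 0.0006  0.0001  0.0012  0.0009 -0.0012  0.0198]
[ 0.0006  0.0001  0.0012  0.0009 -0.0066  0.0348]
[ 0.0006  0.0001  0.0012  0.0009 -0.0092  0.0419]
```

carry_out(moves=[0, 0, 0, 0, 0, 0, 0.5, 0, 0, 0, 0, 0, 0, 0.5, 0, 0, 0, 0, 0, 0, 0.5, 0, 0, 0, 0, 0, 0, 0.5, 0, 0, 0, 0, 0, 0, 0.5, 0, 0, 0, 0.001, -0.001, 0.02, 0.5, 0, 0, 0, 0.001, -0.004, 0.028, 0.5, 0, 0, 0, 0.001, -0.0065, 0.035, 0.5, 0, 0, 0, 0.001, -0.0065, 0.035, 0.5, 0, 0, 0, 0.001, -0.0065, 0.035, 0.5])

```text
time: 6.33
eef_pos: [0.3625, 0.2563, 0.0234]
tcp_rot: [[0.808, 0.554, 0.199], [0.589, -0.759, -0.278], [-0.002, 0.342, -0.94]]
contact_force: [0.0, 0.1, 0.4]
gripper_width: 0.499
```

```bash
python3 - <<'E'
from h import *
w=snap('wrist','w5');s=snap('scene','s3')
print(robot.sense()['contact_force'],rel([.3632,.2561,.0165],GR),robot.sense()['eef_pos'])
b=cv2.resize(w['color'][100:400,180:380,::-1],None,fx=2,fy=2,interpolation=2)
a=cv2.resize(s['color'][270:330,270:330,::-1],(400,600),interpolation=2)
cv2.imwrite('pics/z9.png',np.hstack([a,b]))
E
```

```text
[-0.0929  0.4615 -0.6318] [-0.0001  0.0002  0.0024 -0.0001 -0.002   0.0072] [0.363  0.2566 0.024 ]
```

View pics/z9.png

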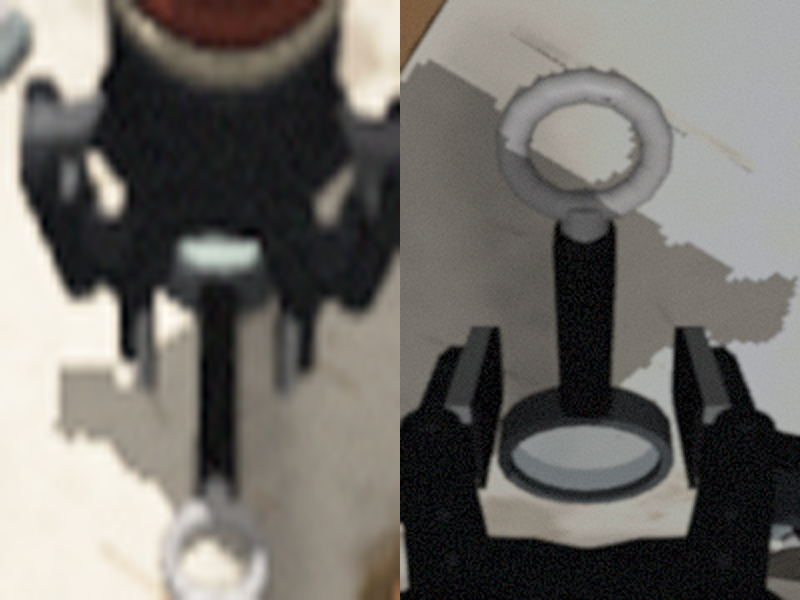

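carry_out(moves=[0, 0, 0, 0, -0.0007, 0.002, 0.5, 0, 0, 0, 0, -0.0014, 0.0045, 0.5, 0, 0, 0, 0, -0.002, 0.007, 0.5, 0, 0, 0, 0, -0.002, 0.007, 0.5])

```text
time: 6.77
eef_pos: [0.3633, 0.2554, 0.0159]
tcp_rot: [[0.809, 0.553, 0.2], [0.588, -0.76, -0.278], [-0.002, 0.342, -0.94]]
contact_force: [-0.9, -0.6, -0.2]
gripper_width: 0.503
```

```bash
python3 - <<'E'
from h import *
s=snap('scene','s4');t=snap('top','t4')
p=robot.sense()['eef_pos'];print(robot.sense()['contact_force'],p)
a=cv2.resize(s['color'][280:330,275:325,::-1],(400,400),interpolation=2)
b=cv2.resize(t['color'][265:325,220:280,::-1],(400,400),interpolation=2)
cv2.imwrite('pics/z10.png',np.hstack([a,b]))
E
```

```text
[ 0.1294 -0.0434 -0.4971] [0.3633 0.2557 0.0162]
```

View pics/z10.png

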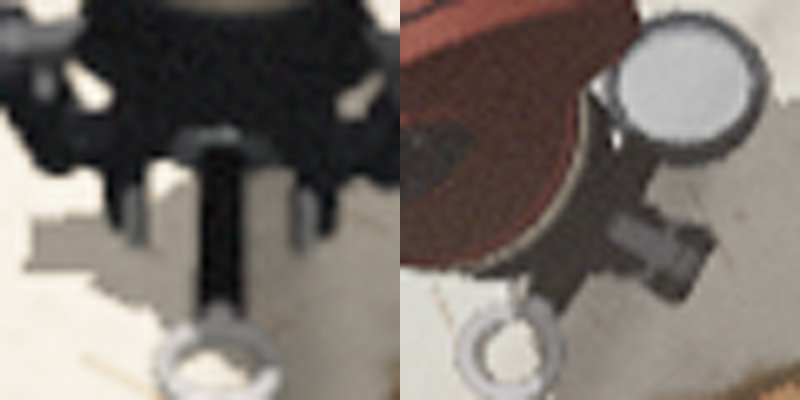

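carry_out(moves=[0, 0, 0, 0, -0.0007, 0.002, 0.5, 0, 0, 0, 0, -0.0007, 0.002, 0.4, 0, 0, 0, 0, -0.0007, 0.002, 0.3, 0, 0, 0, 0, -0.0007, 0.002, 0.2, 0, 0, 0, 0, -0.0007, 0.002, 0.1, 0, 0, 0, 0, -0.0007, 0.002, 0, 0, 0, 0, 0, -0.0007, 0.002, 0, 0, 0, 0, 0, -0.0007, 0.002, 0, 0, 0, 0, 0, -0.0007, 0.002, 0, 0, 0, 0, 0, -0.0007, 0.002, 0], grip_force=60)

```text
time: 7.7
eef_pos: [0.3634, 0.2558, 0.0144]
tcp_rot: [[0.809, 0.553, 0.2], [0.588, -0.76, -0.277], [-0.001, 0.342, -0.94]]
contact_force: [-1.8, 0.1, 6.3]
gripper_width: 0.152
```

carry_out(moves=[0, 0, 0, 0, 0.003, -0.009, 0, 0, 0, 0, 0, 0.01, -0.028, 0, 0, 0, 0, 0, 0.02, -0.056, 0, 0, 0, 0, 0, 0.031, -0.085, 0, 0, 0, 0, 0, 0.041, -0.113, 0, 0, 0, 0, 0, 0.041, -0.113, 0, 0, 0, 0, 0, 0.041, -0.113, 0])

```text
time: 8.28
eef_pos: [0.3642, 0.2564, 0.1361]
tcp_rot: [[0.809, 0.551, 0.203], [0.588, -0.76, -0.276], [0.002, 0.343, -0.939]]
contact_force: [0.8, -1.1, -1.5]
gripper_width: 0.15
```

```bash
python3 - <<'E'
from h import *
s=snap('scene','s5');t=snap('top','t5');w=snap('wrist','w5b')
r=robot.sense();print(r['contact_force'],r['torque'],r['eef_pos'],r['q'],r['gripper_width'])
a=cv2.resize(s['color'][230:320,255:345,::-1],(400,400),interpolation=2)
b=cv2.resize(t['color'][215:325,190:300,::-1],(400,400),interpolation=2)
cv2.imwrite('pics/z11.png',np.hstack([a,b]))
E
```

```text
[ 0.0123  0.6851 -0.4204] [0.3591 0.271  0.0051] [0.363  0.2553 0.1336] [  5.8994  11.4777 -65.9616 115.6996  30.295   71.401  -37.2216] 0.14966857292761393
```

View pics/z11.png

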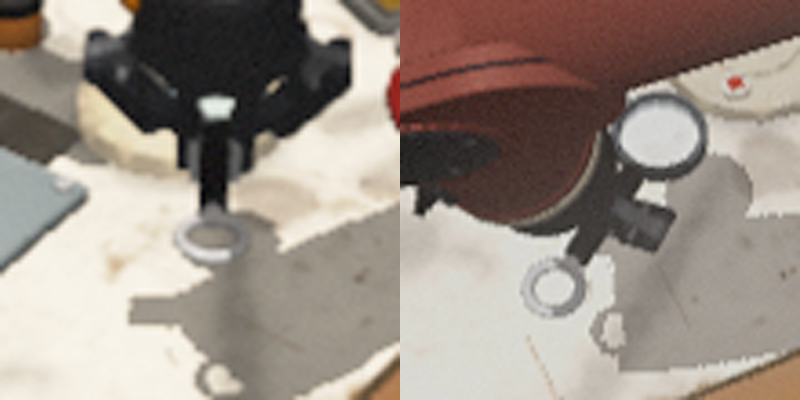

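View pics/w5b.png

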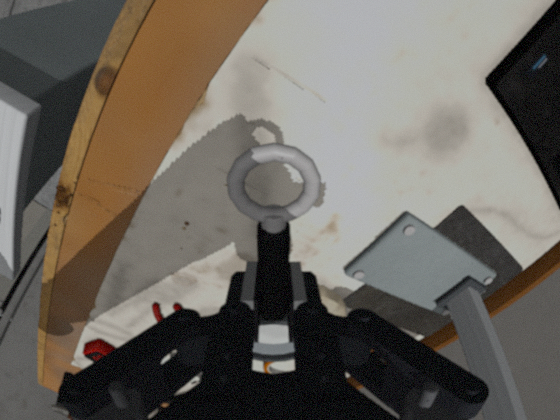

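```bash
cat >> h.py <<'E'
def proj(c,X):
    k=np.array(c['R'])@X+c['t'];return np.round([k[0]/k[2]*c['fx']+c['cx'],k[1]/k[2]*c['fy']+c['cy']],1)
E0=np.array([.3317,.2995,.008]);G0=np.array([.3634,.2558,.0144]);EYE=GR.T@(E0-G0); LX=GR.T@L; LENS=EYE-.119*LX
E
python3 - <<'E'
from h import *
r=robot.sense();p=r['eef_pos'];R=r['tcp_rot'];print('EYE tool',EYE,LX,p+R@EYE,p+R@LENS)
for n in('s5','t5'):
    c=dict(np.load(f'pics/{n}.npz'))
    for X in(EYE,LENS): print(n,proj(c,p+R@X))
    P=cloud(c);Q=(P-p)@R
    g=c['color'].astype(int).max(-1)
    m=(c['depth']>0)&(P[...,2]>.07)&(np.linalg.norm(P-(p+R@EYE),axis=-1)<.035)
    q=P[m];
    # in-plane: loupe frame coords
    Lz=np.cross(LX,[-1,0,0]); 
    B=np.c_[LX,np.cross([0,0,0],LX)*0+np.array([-1,0,0]),np.cross(LX,[-1,0,0])]
    k=(Q[m]-EYE)@B; k=k[abs(k[:,2])<.02]; print('ring pts',len(k),k.mean(0),k.min(0),k.max(0))
    A=np.c_[k[:,:2],np.ones(len(k))];print('plane',np.linalg.lstsq(A,k[:,2],rcond=None)[0])
E
```

```text
EYE tool [-0.     -0.0529 -0.0125] [ 0.     -0.9397 -0.342 ] [0.3312 0.2989 0.1271] [0.4012 0.2027 0.1272]
s5 [303.2 283.4]
s5 [303.9 252.3]
ring pts 168 [-0.004  -0.0011  0.0053] [-0.0329 -0.0199 -0.0037] [0.0214 0.0166 0.012 ]
plane [-0.082 -0.001  0.005]
t5 [233.  294.6]
t5 [261.6 252.6]
ring pts 196 [-0.0066 -0.0018  0.0053] [-0.0337 -0.0213 -0.0054] [0.0174 0.0159 0.0122]
plane [-0.0607 -0.0266  0.0049]
```

```bash
cat >> h.py <<'E'
def hook(p):
    a=np.deg2rad(p); z=SX*np.cos(a)-SZ*np.sin(a); x=-SY; return np.c_[x,np.cross(z,x),z]
def eyeat(x,z,p,y=0): # TCP for the eye centre at stand (x,z rel seat) mm
    R=hook(p); return SEAT+SX*x/1000+SY*y/1000+SZ*z/1000-R@EYE, R
E
python3 - <<'E'
from h import *
r=robot.sense();R0=r['tcp_rot'];p0=r['eef_pos']
for pp,p in(((.40,.245,.24),75),((.40,.245,.24),40)):
    v=rel(pp,hook(p));print(v,np.rad2deg(np.linalg.norm(v[:3])))
    for f in np.linspace(0,1,6):
        R=R0@Ro.from_rotvec(v[:3]*f).as_matrix();P=p0+R0@v[3:]*f;print(f,'z',R[:,2],'lens',P+R@LENS,'eye',P+R@EYE)
print(eyeat(-61,61,40),eyeat(0,-9,40)[0])
E
```

```text
[ 0.3614 -0.0924  2.1495  0.0236  0.0647 -0.0898] 124.99804061977935
0.0 z [ 0.1992 -0.2783 -0.9396] lens [0.4012 0.2027 0.1272] eye [0.3312 0.2989 0.1271]
0.2 z [ 0.1556 -0.223  -0.9623] lens [0.3853 0.1908 0.1423] eye [0.3591 0.3064 0.1536]
0.4 z [ 0.1395 -0.1525 -0.9784] lens [0.368  0.19   0.1554] eye [0.3884 0.3041 0.1821]
0.6000000000000001 z [ 0.1539 -0.0802 -0.9848] lens [0.354  0.1999 0.1679] eye [0.4153 0.2923 0.2112]
0.8 z [ 0.1961 -0.0196 -0.9804] lens [0.3473 0.2184 0.1814] eye [0.4359 0.2726 0.2396]
1.0 z [ 0.2582  0.018  -0.9659] lens [0.3506 0.2416 0.1975] eye [0.4478 0.2484 0.2657]
[ 0.7071  0.5752  2.1409  0.0236  0.0647 -0.0898] 133.31951360841944
0.0 z [ 0.1992 -0.2783 -0.9396] lens [0.4012 0.2027 0.1272] eye [0.3312 0.2989 0.1271]
0.2 z [ 0.2476 -0.1059 -0.9631] lens [0.3893 0.1933 0.137 ] eye [0.3566 0.3057 0.1585]
0.4 z [ 0.3541  0.0372 -0.9345] lens [0.3783 0.1944 0.1438] eye [0.3819 0.3026 0.1931]
0.6000000000000001 z [ 0.496   0.1206 -0.8599] lens [0.372  0.2053 0.1508] eye [0.4035 0.2901 0.2282]
0.8 z [ 0.6431  0.1264 -0.7553] lens [0.3735 0.2232 0.161 ] eye [0.4181 0.2702 0.2608]
1.0 z [ 0.7642  0.0535 -0.6428] lens [0.3838 0.2439 0.1767] eye [0.4244 0.2467 0.2885]
(array([0.4637, 0.2318, 0.2225]), array([[ 0.0698, -0.6412,  0.7642],
       [-0.9976, -0.0448,  0.0534],
       [-0.    , -0.766 , -0.6428]])) [0.5246 0.2361 0.1525]
```

carry_out(moves=[0.707, 0.575, 2.141, 0.024, 0.065, -0.09, 0, 0.707, 0.575, 2.141, 0.024, 0.065, -0.09, 0, 0.707, 0.575, 2.141, 0.024, 0.065, -0.09, 0, 0.707, 0.575, 2.141, 0.024, 0.065, -0.09, 0, 0.707, 0.575, 2.141, 0.024, 0.065, -0.09, 0, 0.707, 0.575, 2.141, 0.024, 0.065, -0.09, 0, 0.707, 0.575, 2.141, 0.024, 0.065, -0.09, 0, 0.707, 0.575, 2.141, 0.024, 0.065, -0.09, 0, 0.707, 0.575, 2.141, 0.024, 0.065, -0.09, 0, 0.707, 0.575, 2.141, 0.024, 0.065, -0.09, 0])

```text
time: 9.27
eef_pos: [0.4006, 0.2437, 0.2401]
tcp_rot: [[0.831, -0.349, 0.434], [-0.426, -0.9, 0.091], [0.359, -0.26, -0.896]]
contact_force: [-0.3, -0.8, 0.2]
gripper_width: 0.146
```

```bash
python3 - <<'E'
from h import *
print(robot.sense()['q'],rel((.40,.245,.24),hook(40)))
E
```

```text
[ -0.4509 -21.6454 -37.0227 124.6433  -1.9533  48.9848 -61.369 ] [ 0.3444  0.2756  1.0369 -0.0011 -0.0009 -0.    ]
```

```bash
python3 - <<'E'
from h import *
print(rel((.45,.235,.225),hook(40)))
E
```

```text
[ 0.3444  0.2756  1.0369  0.0393 -0.0055  0.0342]
```

carry_out(moves=[0.344, 0.276, 1.037, 0.01, -0.001, 0.008, 0, 0.344, 0.276, 1.037, 0.02, -0.003, 0.017, 0, 0.344, 0.276, 1.037, 0.03, -0.004, 0.025, 0, 0.344, 0.276, 1.037, 0.039, -0.0055, 0.034, 0, 0.344, 0.276, 1.037, 0.039, -0.0055, 0.034, 0, 0.344, 0.276, 1.037, 0.039, -0.0055, 0.034, 0, 0.344, 0.276, 1.037, 0.039, -0.0055, 0.034, 0, 0.344, 0.276, 1.037, 0.039, -0.0055, 0.034, 0, 0.344, 0.276, 1.037, 0.039, -0.0055, 0.034, 0, 0.344, 0.276, 1.037, 0.039, -0.0055, 0.034, 0, 0.344, 0.276, 1.037, 0.039, -0.0055, 0.034, 0, 0.344, 0.276, 1.037, 0.039, -0.0055, 0.034, 0])

```text
time: 10.27
eef_pos: [0.4774, 0.2381, 0.2289]
tcp_rot: [[0.098, -0.675, 0.732], [-0.995, -0.067, 0.071], [0.001, -0.735, -0.678]]
contact_force: [-0.1, -0.2, 0.1]
gripper_width: 0.148
```

```bash
python3 - <<'E'
from h import *
print(robot.sense()['q'],rel((.45,.235,.225),hook(40)))
s=snap('scene','s6');t=snap('top','t6')
cv2.imwrite('pics/z12.png',np.hstack([cv2.resize(c['color'][a:a+200,b:b+200,::-1],(400,400),interpolation=2) for c,a,b in((s,100,180),(t,80,130))]))
E
```

```text
[   7.2064  -21.7084  -49.0041  133.669    28.9041   25.3496 -152.1184] [ 0.047   0.0203  0.0193  0.0004  0.0216 -0.0176]
```

View pics/z12.png

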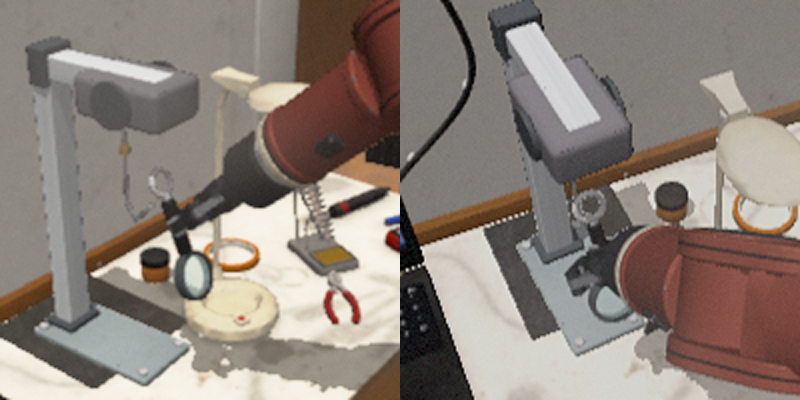

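```bash
cat >> h.py <<'E'
def hooky(p,yaw):
    a=np.deg2rad(p);b=np.deg2rad(yaw);X=np.array([np.cos(b),np.sin(b),0]);z=X*np.cos(a)-SZ*np.sin(a);x=-np.cross(SZ,X);return np.c_[x,np.cross(z,x),z]
def eyey(x,z,p,yaw,y=0):
    R=hooky(p,yaw); return SEAT+SX*x/1000+SY*y/1000+SZ*z/1000-R@EYE, R
def eyenow():
    r=robot.sense();e=r['eef_pos']+r['tcp_rot']@EYE-SEAT;return 1000*np.array([e@SX,e@SY,e[2]])
E
python3 - <<'E'
from h import *
print(eyenow())
for a in((-45,62,45,15),(-45,45,45,15)):print(rel(*eyey(*a)),eyey(*a)[0])
E
```

```text
[-43.2318   2.8977  66.9301]
[-0.0405 -0.1236 -0.1158  0.0076  0.0051  0.0001] [0.4765 0.2272 0.2258]
[-0.0405 -0.1236 -0.1158  0.0075  0.0176  0.0117] [0.4765 0.2272 0.2088]
```

carry_out(moves=[-0.04, -0.124, -0.116, 0.0075, 0.005, 0, 0, -0.04, -0.124, -0.116, 0.0075, 0.005, 0, 0, -0.04, -0.124, -0.116, 0.0075, 0.005, 0, 0, -0.04, -0.124, -0.116, 0.0075, 0.005, 0, 0])

```text
time: 10.7
eef_pos: [0.4749, 0.2279, 0.225]
tcp_rot: [[0.263, -0.683, 0.681], [-0.965, -0.186, 0.186], [-0.0, -0.706, -0.708]]
contact_force: [-0.6, 0.5, -0.4]
gripper_width: 0.151
```

```bash
python3 - <<'E'
from h import *
print(robot.sense()['q'],eyenow(),rel(*eyey(-45,62,45,15)))
E
```

```text
[  -9.7564  -21.0037  -27.5808  136.0428   19.5458   22.1147 -129.5877] [-46.4614   0.8812  61.1316] [ 0.0019  0.0034  0.0032  0.001  -0.0015  0.0004]
```

```bash
cat >> h.py <<'E'
def look(tag):
    s=snap('scene',tag+'s');t=snap('top',tag+'t');r=robot.sense();e=r['eef_pos']+r['tcp_rot']@EYE
    tip=SEAT-SX*.026+SZ*.026; out=[]
    for c,n,(a,b) in((s,'s',(170,215)),(t,'t',(150,190))):
        im=cv2.resize(c['color'][a:a+80,b:b+80,::-1],(400,400),interpolation=cv2.INTER_CUBIC).copy()
        for X,col in((e,(0,0,255)),(tip,(0,255,0)),(SEAT,(255,0,0))):
            u,v=proj(c,X);print(n,u,v);cv2.circle(im,(int((u-b+.5)*5),int((v-a+.5)*5)),3,col,-1)
        out.append(im)
    cv2.imwrite(f'pics/{tag}.png',np.hstack(out));print(eyenow(),r['contact_force'],r['q'])
E
python3 -c "
from h import *
look('k1')"
```

```text
s 261.6 191.1
s 255.9 202.3
s 247.9 208.9
t 226.0 184.9
t 224.5 188.7
t 220.7 188.1
[-46.4599   2.52    62.2958] [0.4351 0.6292 0.3603] [  -9.4635  -21.0419  -28.0495  135.9476   19.6398   22.1057 -129.86  ]
```

View pics/k1.png

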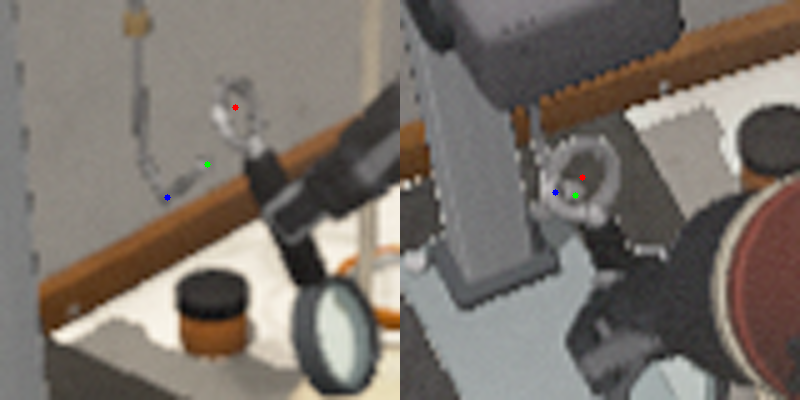

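```bash
python3 - <<'E'
from h import *
for a in((-42,42),(-32,32),(-22,21),(-14,12),(-8,4),(-4,-3)):print(a,rel(*eyey(*a,45,15)))
E
```

```text
(-42, 42) [-0.0006  0.0033  0.0037  0.0032  0.0116  0.0171]
(-32, 32) [-0.0006  0.0033  0.0037  0.0051  0.0118  0.0311]
(-22, 21) [-0.0006  0.0033  0.0037  0.0071  0.0126  0.0458]
(-14, 12) [-0.0006  0.0033  0.0037  0.0087  0.0134  0.0577]
(-8, 4) [-0.0006  0.0033  0.0037  0.0098  0.0149  0.0675]
(-4, -3) [-0.0006  0.0033  0.0037  0.0106  0.0171  0.0752]
```

carry_out(moves=[0, 0.003, 0.004, 0.0015, 0.006, 0.0085, 0, 0, 0.003, 0.004, 0.003, 0.0115, 0.017, 0, 0, 0.003, 0.004, 0.004, 0.0115, 0.024, 0, 0, 0.003, 0.004, 0.005, 0.012, 0.031, 0, 0, 0.003, 0.004, 0.006, 0.0123, 0.0385, 0, 0, 0.003, 0.004, 0.007, 0.0126, 0.046, 0, 0, 0.003, 0.004, 0.007, 0.0126, 0.046, 0])

```text
time: 11.38
eef_pos: [0.5003, 0.2285, 0.1844]
tcp_rot: [[0.258, -0.683, 0.684], [-0.966, -0.182, 0.182], [-0.0, -0.707, -0.707]]
contact_force: [-0.8, -0.2, -0.6]
gripper_width: 0.145
```

```bash
python3 -c "
from h import *
look('k2')
for a in((-14,12),(-8,4),(-4,-3)):print(a,rel(*eyey(*a,45,15)))"
```

```text
s 254.5 203.3
s 255.9 202.3
s 247.9 208.9
t 224.1 188.4
t 224.5 188.7
t 220.7 188.1
[-21.2638  -0.69    21.5067] [-0.2346  0.3984 -1.3331] [   2.7705  -14.5708  -38.2476  136.3926   29.4523   14.7628 -138.9861]
(-14, 12) [-0.0012 -0.0011 -0.0012  0.0007  0.0016  0.0118]
(-8, 4) [-0.0012 -0.0011 -0.0012  0.0019  0.0031  0.0216]
(-4, -3) [-0.0012 -0.0011 -0.0012  0.0026  0.0053  0.0293]
```

View pics/k2.png

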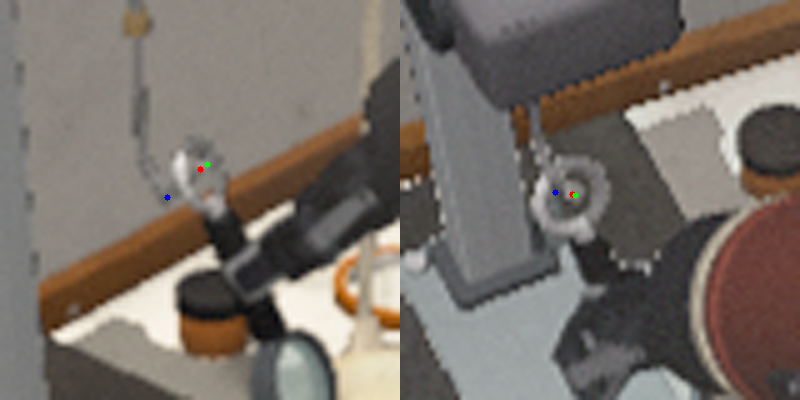

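carry_out(moves=[0, 0, 0, 0.0004, 0.001, 0.006, 0, 0, 0, 0, 0.0007, 0.0016, 0.012, 0, 0, 0, 0, 0.0013, 0.0023, 0.017, 0, 0, 0, 0, 0.0019, 0.0031, 0.0216, 0, 0, 0, 0, 0.0022, 0.0042, 0.0255, 0, 0, 0, 0, 0.0026, 0.0053, 0.0293, 0, 0, 0, 0, 0.0026, 0.0053, 0.0293, 0])

```text
time: 12.07
eef_pos: [0.5176, 0.2303, 0.1613]
tcp_rot: [[0.258, -0.681, 0.685], [-0.966, -0.182, 0.183], [0.0, -0.709, -0.705]]
contact_force: [-2.0, 0.8, 1.2]
gripper_width: 0.15
```

```bash
python3 -c "
from h import *
look('k3')
for a in((-2,-7),(-2,-15),(-2,-22)):print(a,rel(*eyey(*a,45,15)))"
```

```text
s 249.1 210.1
s 255.9 202.3
s 247.9 208.9
t 221.5 189.8
t 224.5 188.7
t 220.7 188.1
[-3.8207 -0.0027 -2.0233] [-2.1998 -0.0259  0.0841] [  18.6607  -10.4367  -52.5348  135.6875   41.0767   10.6379 -149.5903]
(-2, -7) [-0.0028 -0.0011 -0.001   0.0004  0.0023  0.0046]
(-2, -15) [-0.0028 -0.0011 -0.001   0.0004  0.008   0.0103]
(-2, -22) [-0.0028 -0.0011 -0.001   0.0004  0.0129  0.0152]
```

View pics/k3.png

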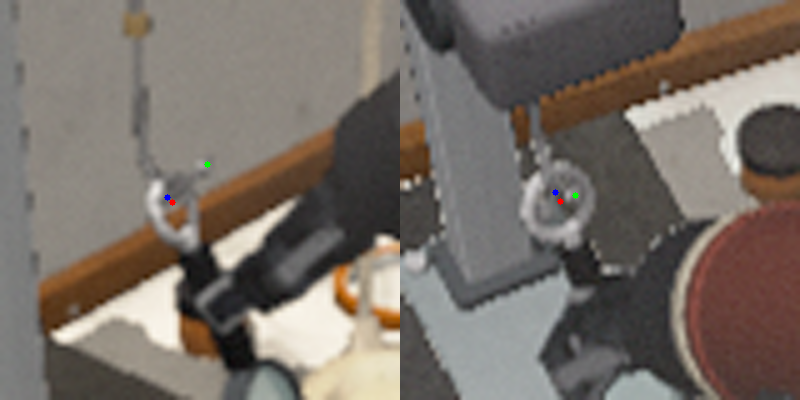

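```bash
python3 -c "
from h import *
for a in((-6,-2,45,20),(-6,-2,45,28)):print(a,rel(*eyey(*a)))"
```

```text
(-6, -2, 45, 20) [-0.0028 -0.0629 -0.0626  0.0021  0.0014 -0.0016]
(-6, -2, 45, 28) [-0.0028 -0.1618 -0.1612  0.0061  0.001  -0.0012]
```

carry_out(moves=[-0.003, -0.063, -0.063, 0.002, 0.0014, -0.0016, 0, -0.003, -0.11, -0.11, 0.004, 0.001, -0.0014, 0, -0.003, -0.162, -0.161, 0.006, 0.001, -0.0012, 0, -0.003, -0.162, -0.161, 0.006, 0.001, -0.0012, 0, -0.003, -0.162, -0.161, 0.006, 0.001, -0.0012, 0])

```text
time: 12.58
eef_pos: [0.5146, 0.2259, 0.1601]
tcp_rot: [[0.404, -0.66, 0.634], [-0.915, -0.288, 0.282], [-0.003, -0.694, -0.72]]
contact_force: [3.2, -0.9, 0.4]
gripper_width: 0.15
```

```bash
python3 -c "
from h import *
look('k4')
for a in((-5,-7),(-4,-10),(-4,-15),(-4,-22)):print(a,rel(*eyey(*a,45,28)))"
```

```text
s 250.2 211.4
s 255.9 202.3
s 247.9 208.9
t 222.1 191.6
t 224.5 188.7
t 220.7 188.1
[-7.3847  0.3606 -4.351 ] [1.6393 0.1985 0.9795] [ -2.1075  -9.6496 -27.0789 136.9495   1.6219   7.9135 -98.4267]
(-5, -7) [ 0.0182 -0.0492 -0.0549  0.0034  0.      0.0044]
(-4, -10) [ 0.0182 -0.0492 -0.0549  0.0038  0.0014  0.0072]
(-4, -15) [ 0.0182 -0.0492 -0.0549  0.0038  0.0049  0.0108]
(-4, -22) [ 0.0182 -0.0492 -0.0549  0.0038  0.0097  0.0158]
```

View pics/k4.png

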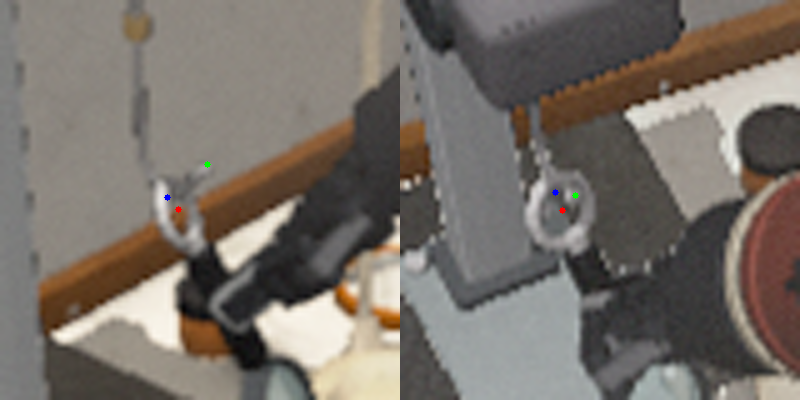

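```bash
python3 -c "
from h import *
for a in((-6,-5,50,22),(-5,-7,53,22)):print(a,rel(*eyey(*a)))"
```

```text
(-6, -5, 50, 22) [-0.0688  0.0233  0.0209 -0.0001  0.0003 -0.0024]
(-5, -7, 53, 22) [-0.1212  0.0227  0.0215  0.0002  0.0014 -0.0031]
```

carry_out(moves=[-0.035, 0.012, 0.01, 0, 0.0002, -0.0012, 0, -0.069, 0.023, 0.021, 0, 0.0003, -0.0024, 0, -0.12, 0.023, 0.021, 0, 0.001, -0.003, 0, -0.12, 0.023, 0.021, 0, 0.001, -0.003, 0, -0.12, 0.023, 0.021, 0, 0.001, -0.003, 0])

```text
time: 13.1
eef_pos: [0.5112, 0.2248, 0.1604]
tcp_rot: [[0.373, -0.741, 0.559], [-0.928, -0.299, 0.223], [0.001, -0.602, -0.799]]
contact_force: [-5.8, -0.1, 1.1]
gripper_width: 0.151
```

```bash
python3 -c "
from h import *
look('k5')
for a in((-5,-8),(-4,-10),(-4,-15),(-4,-20),(-4,-24)):print(a,rel(*eyey(*a,53,22)))"
```

```text
s 249.7 212.5
s 255.9 202.3
s 247.9 208.9
t 222.0 192.1
t 224.5 188.7
t 220.7 188.1
[-5.8015  0.3092 -8.1674] [-4.6593 -0.3624  2.7391] [   0.8589   -8.4366  -30.5687  131.8235    3.5492   18.87   -101.8782]
(-5, -8) [ 0.0002 -0.002  -0.0001  0.0005 -0.0006  0.0003]
(-4, -10) [ 0.0002 -0.002  -0.0001  0.0008 -0.0002  0.0024]
(-4, -15) [ 0.0002 -0.002  -0.0001  0.0008  0.0028  0.0064]
(-4, -20) [ 0.0002 -0.002  -0.0001  0.0008  0.0058  0.0104]
(-4, -24) [ 0.0002 -0.002  -0.0001  0.0008  0.0082  0.0136]
```

View pics/k5.png

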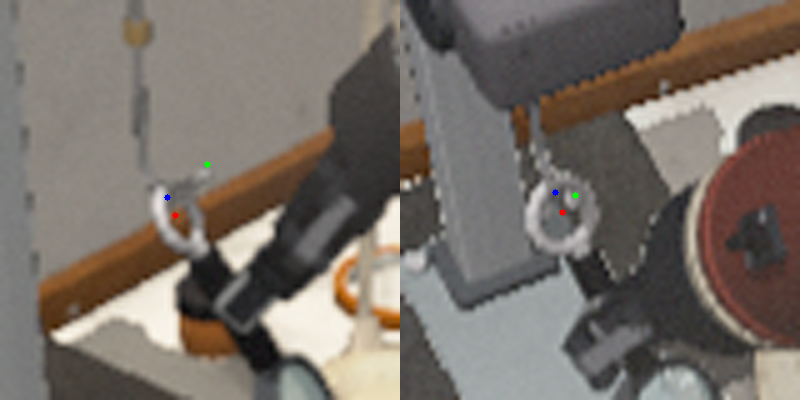

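```bash
python3 -c "
from h import *
for a in((-9,-9),(-9,-13),(-9,-17),(-9,-21)):print(a,rel(*eyey(*a,53,22)))"
```

```text
(-9, -9) [ 0.0002 -0.002  -0.0001 -0.0007  0.003  -0.0012]
(-9, -13) [ 0.0002 -0.002  -0.0001 -0.0007  0.0054  0.002 ]
(-9, -17) [ 0.0002 -0.002  -0.0001 -0.0007  0.0078  0.0052]
(-9, -21) [ 0.0002 -0.002  -0.0001 -0.0007  0.0102  0.0084]
```

carry_out(moves=[0, -0.002, 0, -0.0007, 0.003, -0.0012, 0, 0, -0.002, 0, -0.0007, 0.003, -0.0012, 0, 0, -0.002, 0, -0.0007, 0.004, 0.0004, 0, 0, -0.002, 0, -0.0007, 0.0054, 0.002, 0, 0, -0.002, 0, -0.0007, 0.0054, 0.002, 0])

```text
time: 13.62
eef_pos: [0.5087, 0.2241, 0.1557]
tcp_rot: [[0.375, -0.74, 0.558], [-0.927, -0.299, 0.226], [-0.0, -0.602, -0.798]]
contact_force: [2.6, 0.7, 2.5]
gripper_width: 0.152
```

```bash
python3 -c "
from h import *
look('k6')
for a in((-9,-13),(-9,-17),(-9,-21),(-9,-25)):print(a,rel(*eyey(*a,53,22)))"
```

```text
s 250.6 214.2
s 255.9 202.3
s 247.9 208.9
t 222.7 193.9
t 224.5 188.7
t 220.7 188.1
[ -8.0664  -0.0643 -12.3393] [1.3471 0.894  2.5084] [   0.9048   -8.359   -30.6237  132.3652    3.2877   18.1912 -101.6099]
(-9, -13) [-0.0005  0.0009  0.0003 -0.0004  0.0011 -0.    ]
(-9, -17) [-0.0005  0.0009  0.0003 -0.0004  0.0035  0.0032]
(-9, -21) [-0.0005  0.0009  0.0003 -0.0004  0.0059  0.0064]
(-9, -25) [-0.0005  0.0009  0.0003 -0.0003  0.0083  0.0096]
```

View pics/k6.png

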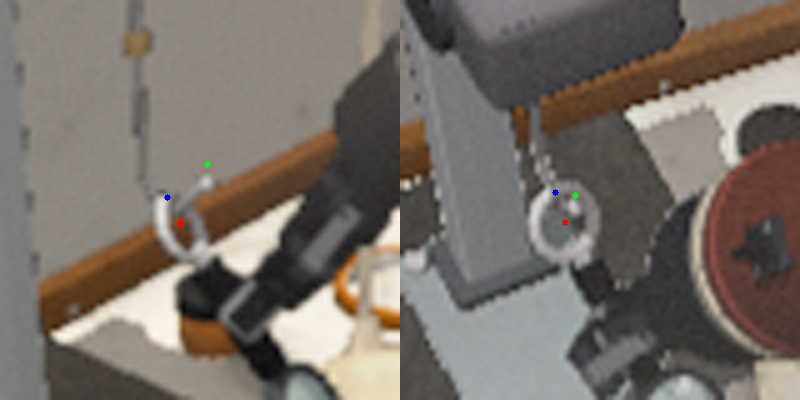

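carry_out(moves=[0, 0, 0, 0, 0.0015, 0.001, 0, 0, 0, 0, 0, 0.0025, 0.002, 0, 0, 0, 0, 0, 0.0035, 0.0032, 0, 0, 0, 0, 0, 0.0035, 0.0032, 0])

```text
time: 14.05
eef_pos: [0.5082, 0.224, 0.1514]
tcp_rot: [[0.375, -0.74, 0.559], [-0.927, -0.299, 0.227], [-0.001, -0.603, -0.798]]
contact_force: [4.5, 0.8, 3.1]
gripper_width: 0.153
```

```bash
python3 -c "
from h import *
look('k7')
for i in range(3):
    pass
for a in((-9,-17),(-9,-19),(-9,-21),(-9,-25)):print(a,rel(*eyey(*a,53,22)))"
```

```text
s 250.9 215.8
s 255.9 202.3
s 247.9 208.9
t 223.1 195.2
t 224.5 188.7
t 220.7 188.1
[ -8.6604  -0.2334 -16.7017] [4.3318 1.4107 3.0298] [   1.2439   -8.0101  -31.0678  132.714     3.9951   17.4907 -102.3211]
(-9, -17) [-0.0012  0.001   0.0003 -0.0003  0.0004  0.    ]
(-9, -19) [-0.0012  0.001   0.0003 -0.0003  0.0016  0.0016]
(-9, -21) [-0.0012  0.001   0.0003 -0.0003  0.0028  0.0032]
(-9, -25) [-0.0012  0.001   0.0003 -0.0003  0.0052  0.0064]
```

View pics/k7.png

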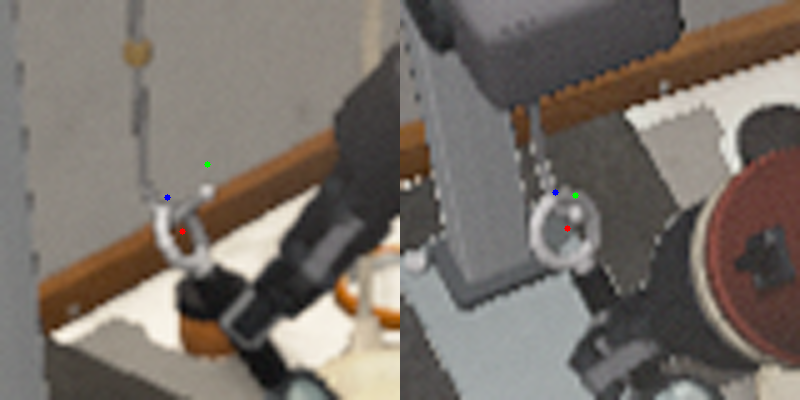

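carry_out(moves=[0, 0, 0, 0.0007, -0.0014, 0.0016, 0, 0, 0, 0, 0.0007, -0.0008, 0.0025, 0, 0, 0, 0, 0.0007, 0.0004, 0.004, 0, 0, 0, 0, 0.0007, 0.0004, 0.004, 0, 0, 0, 0, 0.0007, 0.0004, 0.004, 0])

```text
time: 14.57
eef_pos: [0.5111, 0.2246, 0.1491]
tcp_rot: [[0.376, -0.738, 0.56], [-0.927, -0.299, 0.227], [-0.001, -0.604, -0.797]]
contact_force: [0.1, 1.2, 10.7]
gripper_width: 0.148
```

```bash
python3 -c "
from h import *
look('k8')"
```

```text
s 249.9 216.4
s 255.9 202.3
s 247.9 208.9
t 222.5 195.1
t 224.5 188.7
t 220.7 188.1
[ -5.8455   0.1686 -19.0214] [0.0502 0.4167 9.6174] [   1.697    -7.3793  -31.5089  132.6157    4.9714   16.9155 -103.1018]
```

View pics/k8.png

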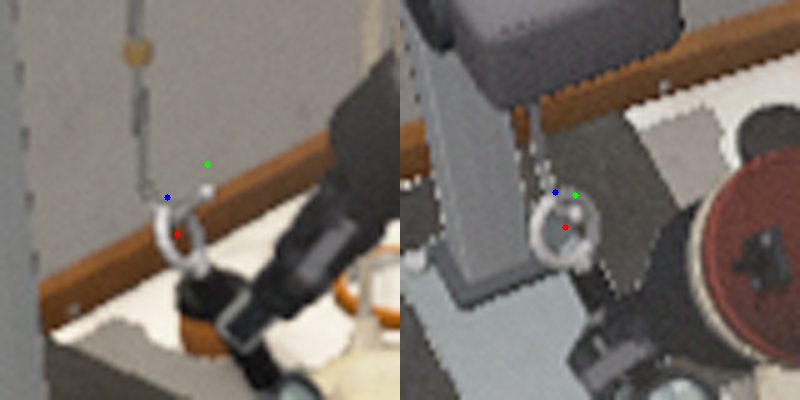

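At the lower stop: the hook stopped moving between these two views, and the vertical force jumped to about 10 N. Now I let the spring draw it back up.

```bash
python3 -c "
from h import *
for a in((-5.8,-14,53,22),(-5.8,-9,53,22),(-5.8,-5,53,22),(-5.8,-5,49,21)):print(a,rel(*eyey(*a)))"
```

```text
(-5.8, -14, 53, 22) [-0.0033  0.0011  0.0006  0.0002 -0.003  -0.0042]
(-5.8, -9, 53, 22) [-0.0033  0.0011  0.0006  0.0001 -0.006  -0.0082]
(-5.8, -5, 53, 22) [-0.0033  0.0011  0.0006  0.0001 -0.0084 -0.0113]
(-5.8, -5, 49, 21) [ 0.0666  0.0121  0.0141 -0.0004 -0.0094 -0.0077]
```

carry_out(moves=[0, 0, 0, 0, -0.0015, -0.002, 0, 0, 0, 0, 0, -0.003, -0.0042, 0, 0, 0, 0, 0, -0.0045, -0.006, 0, 0, 0, 0, 0, -0.006, -0.008, 0, 0.02, 0.004, 0.004, 0, -0.0075, -0.009, 0, 0.04, 0.008, 0.008, -0.0002, -0.009, -0.009, 0, 0.066, 0.012, 0.014, -0.0004, -0.0094, -0.0077, 0, 0.066, 0.012, 0.014, -0.0004, -0.0094, -0.0077, 0, 0.066, 0.012, 0.014, -0.0004, -0.0094, -0.0077, 0])

```text
time: 15.42
eef_pos: [0.512, 0.225, 0.159]
tcp_rot: [[0.358, -0.708, 0.609], [-0.934, -0.272, 0.233], [0.001, -0.652, -0.758]]
contact_force: [1.7, 2.2, 2.3]
gripper_width: 0.151
```

```bash
python3 -c "
from h import *
look('k9')"
```

```text
s 250.3 212.0
s 255.9 202.3
s 247.9 208.9
t 222.5 191.9
t 224.5 188.7
t 220.7 188.1
[-6.8755 -0.7333 -6.7715] [0.8713 0.6461 1.8566] [   4.1019   -9.4151  -34.3756  134.4333    7.6952   13.3414 -107.6969]
```

View pics/k9.png

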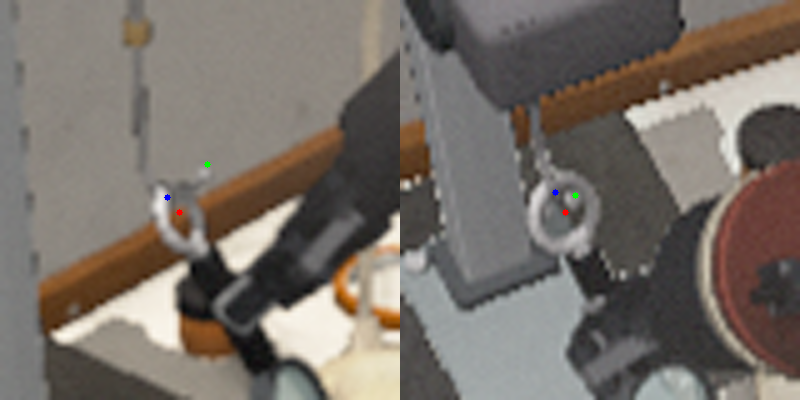

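carry_out(moves=[0, 0, 0, 0, -0.0015, -0.0017, 0, 0, 0, 0, 0, -0.0029, -0.0034, 0, 0, 0, 0, 0, -0.0029, -0.0034, 0, 0, 0, 0, 0, -0.0029, -0.0034, 0])

```text
time: 15.85
eef_pos: [0.5122, 0.2251, 0.1638]
tcp_rot: [[0.358, -0.707, 0.609], [-0.934, -0.271, 0.234], [0.0, -0.653, -0.758]]
contact_force: [0.5, 0.0, 0.9]
gripper_width: 0.151
```

```bash
python3 -c "
from h import *
look('k10')"
```

```text
s 250.3 210.4
s 255.9 202.3
s 247.9 208.9
t 222.4 190.7
t 224.5 188.7
t 220.7 188.1
[-6.9561 -0.6923 -2.287 ] [-0.4728  0.9991  0.4815] [   3.2743   -9.8961  -33.4832  134.2344    6.6791   13.9446 -106.7156]
```

View pics/k10.png

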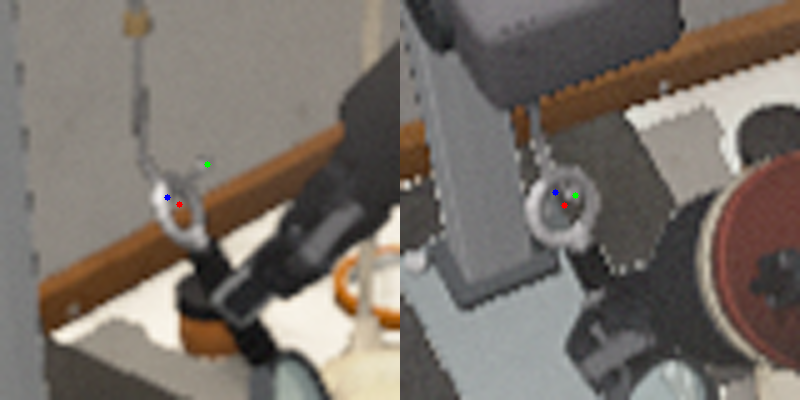

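carry_out(moves=[0, 0, 0, 0, 0, 0, 0.15, 0, 0, 0, 0, 0, 0, 0.16, 0, 0, 0, 0, 0, 0, 0.17, 0, 0, 0, 0, 0, 0, 0.18, 0, 0, 0, 0, 0, 0, 0.19, 0, 0, 0, 0, 0, 0, 0.2, 0, 0, 0, 0, 0, 0, 0.22, 0, 0, 0, 0, 0, 0, 0.25, 0, 0, 0, 0, 0, 0, 0.3, 0, 0, 0, 0, 0, 0, 0.4, 0, 0, 0, 0, 0, 0, 0.5], grip_force=20)

```text
time: 16.87
eef_pos: [0.5123, 0.2253, 0.1638]
tcp_rot: [[0.358, -0.707, 0.61], [-0.934, -0.271, 0.234], [0.0, -0.653, -0.757]]
contact_force: [0.4, -0.2, 0.6]
gripper_width: 0.495
```

```bash
python3 - <<'E'
from h import *
s=snap('scene','m1');t=snap('top','m1t')
print(robot.sense()['contact_force'])
cv2.imwrite('pics/z13.png',np.hstack([cv2.resize(c['color'][a:a+130,b:b+130,::-1],(400,400),interpolation=2) for c,a,b in((s,150,190),(t,140,160))]))
E
```

```text
[-0.0671 -0.7306  0.1687]
```

View pics/z13.png

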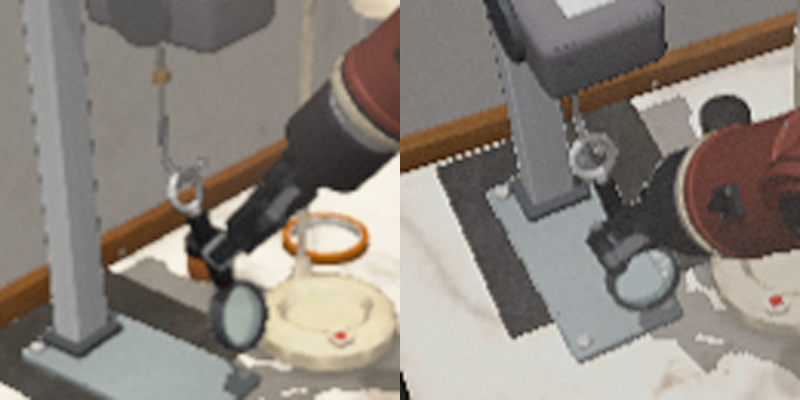

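carry_out(moves=[0, 0, 0, 0, 0, 0, 0.6, 0, 0, 0, 0, 0, 0, 0.7, 0, 0, 0, 0, 0, 0, 0.7, 0, 0, 0, 0, 0, 0, 0.7])

```text
time: 17.3
eef_pos: [0.5123, 0.2253, 0.1638]
tcp_rot: [[0.358, -0.707, 0.61], [-0.934, -0.271, 0.234], [0.0, -0.653, -0.757]]
contact_force: [0.6, 0.1, -0.3]
gripper_width: 0.699
```

```bash
python3 - <<'E'
from h import *
s=snap('scene','m2');t=snap('wrist','m2w')
cv2.imwrite('pics/z14.png',np.hstack([cv2.resize(s['color'][150:280,190:320,::-1],(400,400),interpolation=2),cv2.resize(t['color'][:,:,::-1],(400,400))]))
E
```

```text
(no output)
```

View pics/z14.png

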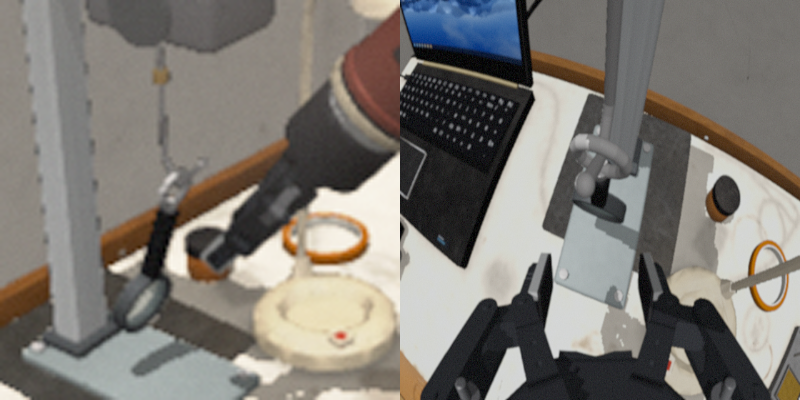

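carry_out(moves=[0, 0, 0, 0, 0, -0.04, 0.7, 0, 0, 0, 0, 0, -0.08, 0.7, -0.1, 0, 0, 0, 0, -0.1, 0.7, -0.15, 0, 0, 0, 0, -0.11, 0.7, -0.15, 0, 0, 0, 0, -0.11, 0.7, -0.15, 0, 0, 0, 0, -0.11, 0.7])

```text
time: 17.9
eef_pos: [0.4475, 0.2015, 0.248]
tcp_rot: [[0.359, -0.789, 0.498], [-0.933, -0.304, 0.192], [-0.001, -0.534, -0.846]]
contact_force: [0.3, -0.3, -1.0]
gripper_width: 0.699
```

```bash
python3 - <<'E'
from h import *
s=snap('scene','m3');t=snap('top','m3t');print(robot.sense()['q'])
cv2.imwrite('pics/z15.png',np.hstack([cv2.resize(s['color'][150:280,190:320,::-1],(400,400),interpolation=2),cv2.resize(t['color'][120:280,130:290,::-1],(400,400))]))
E
```

```text
[ -19.1283  -21.7884  -11.9362  129.0391    1.8053   40.6561 -101.5082]
```

View pics/z15.png

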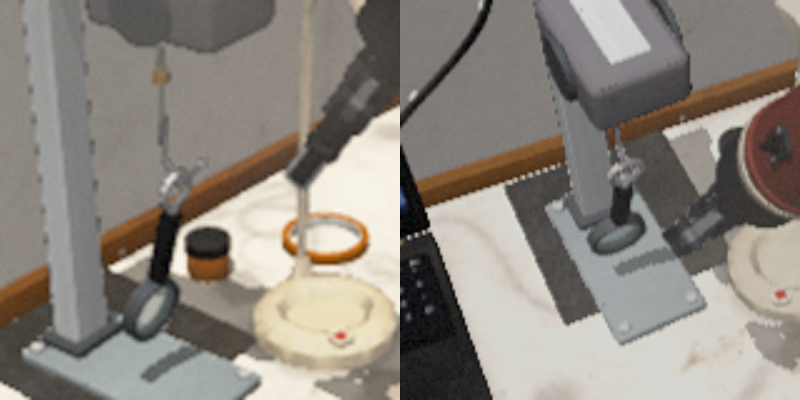

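carry_out(moves=[-0.1, 0, 0, 0, -0.005, -0.009, 0.7, -0.2, 0, 0, 0, -0.01, -0.017, 0.7, -0.2, 0, 0, 0, -0.01, -0.017, 0.7, -0.2, 0, 0, 0, -0.01, -0.017, 0.7, -0.2, 0, 0, 0, -0.01, -0.017, 0.7, -0.2, 0, 0, 0, -0.01, -0.017, 0.7, -0.2, 0, 0, 0, -0.01, -0.017, 0.7, -0.2, 0, 0, 0, -0.01, -0.017, 0.7, -0.2, 0, 0, 0, -0.01, -0.017, 0.7, -0.2, 0, 0, 0, -0.01, -0.017, 0.7, -0.2, 0, 0, 0, -0.01, -0.017, 0.7, -0.2, 0, 0, 0, -0.01, -0.017, 0.7, -0.2, 0, 0, 0, -0.01, -0.017, 0.7, -0.2, 0, 0, 0, -0.01, -0.017, 0.7, -0.2, 0, 0, 0, -0.01, -0.017, 0.7, -0.2, 0, 0, 0, -0.01, -0.017, 0.7, -0.2, 0, 0, 0, -0.01, -0.017, 0.7, -0.2, 0, 0, 0, -0.01, -0.017, 0.7, -0.2, 0, 0, 0, -0.01, -0.017, 0.7, -0.2, 0, 0, 0, -0.01, -0.017, 0.7])

```text
time: 19.67
eef_pos: [0.4464, 0.2002, 0.2662]
tcp_rot: [[0.358, -0.874, 0.329], [-0.934, -0.335, 0.126], [0.0, -0.353, -0.936]]
contact_force: [0.0, -0.4, 0.2]
gripper_width: 0.7
```

```bash
cat > st.py <<'E'
from h import *
import sys
ims=[snap('scene',sys.argv[1]+str(i))['color'][150:290,190:330].astype(int) for i in range(4)]
print([np.abs(ims[0]-x).mean().round(2) for x in ims[1:]],(np.abs(ims[0]-ims[3]).max(-1)>40).sum(),robot.sense()['q'],robot.sense()['time'])
cv2.imwrite(f'pics/{sys.argv[1]}.png',np.hstack([cv2.resize(x[:,:,::-1].astype(np.uint8),(400,400),interpolation=2) for x in(ims[0],ims[3])]))
E
python3 st.py n1
```

```text
[np.float64(1.81), np.float64(2.29), np.float64(2.68)] 256 [-19.529  -14.9939 -10.4536 118.2649   0.6424  56.0872 -99.3866] 19.8667
```

View pics/n1.png

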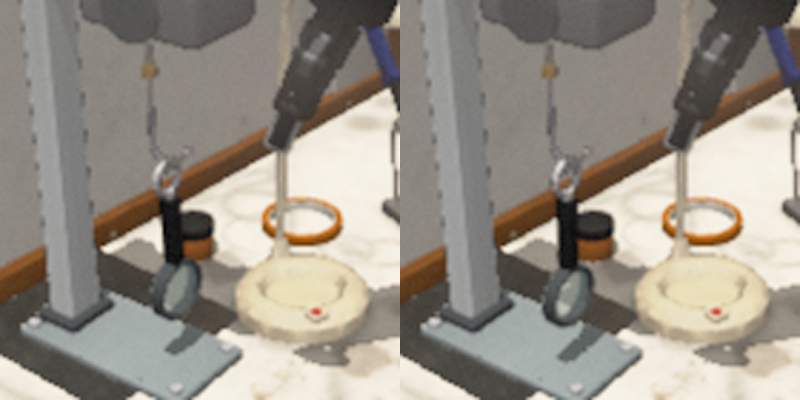

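Still swinging slightly and clear of the gripper, so I'll wait for it to settle.

carry_out(moves=[0, 0, 0, 0, 0, 0, 0.7, 0, 0, 0, 0, 0, 0, 0.7, 0, 0, 0, 0, 0, 0, 0.7, 0, 0, 0, 0, 0, 0, 0.7, 0, 0, 0, 0, 0, 0, 0.7, 0, 0, 0, 0, 0, 0, 0.7, 0, 0, 0, 0, 0, 0, 0.7, 0, 0, 0, 0, 0, 0, 0.7, 0, 0, 0, 0, 0, 0, 0.7, 0, 0, 0, 0, 0, 0, 0.7, 0, 0, 0, 0, 0, 0, 0.7, 0, 0, 0, 0, 0, 0, 0.7, 0, 0, 0, 0, 0, 0, 0.7, 0, 0, 0, 0, 0, 0, 0.7, 0, 0, 0, 0, 0, 0, 0.7, 0, 0, 0, 0, 0, 0, 0.7, 0, 0, 0, 0, 0, 0, 0.7, 0, 0, 0, 0, 0, 0, 0.7, 0, 0, 0, 0, 0, 0, 0.7, 0, 0, 0, 0, 0, 0, 0.7])

```text
time: 21.53
eef_pos: [0.4464, 0.2002, 0.2663]
tcp_rot: [[0.358, -0.874, 0.329], [-0.934, -0.335, 0.126], [0.0, -0.353, -0.936]]
contact_force: [-0.5, -0.4, 0.0]
gripper_width: 0.702
```

carry_out(moves=[0, 0, 0, 0, 0, 0, 0.7, 0, 0, 0, 0, 0, 0, 0.7, 0, 0, 0, 0, 0, 0, 0.7, 0, 0, 0, 0, 0, 0, 0.7, 0, 0, 0, 0, 0, 0, 0.7, 0, 0, 0, 0, 0, 0, 0.7, 0, 0, 0, 0, 0, 0, 0.7, 0, 0, 0, 0, 0, 0, 0.7, 0, 0, 0, 0, 0, 0, 0.7, 0, 0, 0, 0, 0, 0, 0.7, 0, 0, 0, 0, 0, 0, 0.7, 0, 0, 0, 0, 0, 0, 0.7, 0, 0, 0, 0, 0, 0, 0.7, 0, 0, 0, 0, 0, 0, 0.7, 0, 0, 0, 0, 0, 0, 0.7, 0, 0, 0, 0, 0, 0, 0.7, 0, 0, 0, 0, 0, 0, 0.7, 0, 0, 0, 0, 0, 0, 0.7, 0, 0, 0, 0, 0, 0, 0.7, 0, 0, 0, 0, 0, 0, 0.7])

```text
time: 23.2
eef_pos: [0.4464, 0.2001, 0.2663]
tcp_rot: [[0.358, -0.874, 0.329], [-0.934, -0.335, 0.126], [0.0, -0.353, -0.936]]
contact_force: [-0.2, 0.5, 0.4]
gripper_width: 0.7
```

carry_out(moves=[0, 0, 0, 0, 0, 0, 0.7, 0, 0, 0, 0, 0, 0, 0.7, 0, 0, 0, 0, 0, 0, 0.7, 0, 0, 0, 0, 0, 0, 0.7, 0, 0, 0, 0, 0, 0, 0.7, 0, 0, 0, 0, 0, 0, 0.7, 0, 0, 0, 0, 0, 0, 0.7, 0, 0, 0, 0, 0, 0, 0.7, 0, 0, 0, 0, 0, 0, 0.7, 0, 0, 0, 0, 0, 0, 0.7, 0, 0, 0, 0, 0, 0, 0.7, 0, 0, 0, 0, 0, 0, 0.7, 0, 0, 0, 0, 0, 0, 0.7, 0, 0, 0, 0, 0, 0, 0.7, 0, 0, 0, 0, 0, 0, 0.7, 0, 0, 0, 0, 0, 0, 0.7, 0, 0, 0, 0, 0, 0, 0.7, 0, 0, 0, 0, 0, 0, 0.7, 0, 0, 0, 0, 0, 0, 0.7, 0, 0, 0, 0, 0, 0, 0.7])

```text
time: 24.87
eef_pos: [0.4464, 0.2001, 0.2663]
tcp_rot: [[0.358, -0.874, 0.329], [-0.934, -0.335, 0.126], [0.0, -0.353, -0.936]]
contact_force: [-0.2, -0.3, 1.1]
gripper_width: 0.703
```

```bash
python3 st.py n2
```

```text
[np.float64(1.43), np.float64(1.42), np.float64(1.44)] 0 [-19.5297 -14.9923 -10.4534 118.2663   0.6427  56.0912 -99.3883] 25.0667
```

View pics/n2.png

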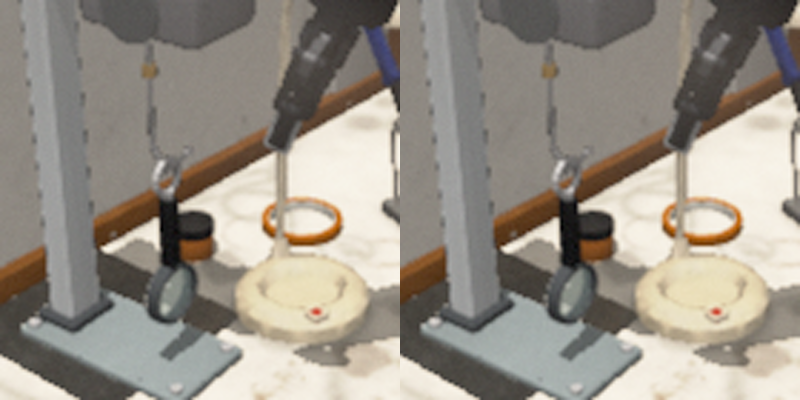

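carry_out(moves=[0, 0, 0, 0, 0, 0, 0.7, 0, 0, 0, 0, 0, 0, 0.7, 0, 0, 0, 0, 0, 0, 0.7, 0, 0, 0, 0, 0, 0, 0.7, 0, 0, 0, 0, 0, 0, 0.7, 0, 0, 0, 0, 0, 0, 0.7, 0, 0, 0, 0, 0, 0, 0.7, 0, 0, 0, 0, 0, 0, 0.7, 0, 0, 0, 0, 0, 0, 0.7, 0, 0, 0, 0, 0, 0, 0.7, 0, 0, 0, 0, 0, 0, 0.7, 0, 0, 0, 0, 0, 0, 0.7, 0, 0, 0, 0, 0, 0, 0.7, 0, 0, 0, 0, 0, 0, 0.7, 0, 0, 0, 0, 0, 0, 0.7, 0, 0, 0, 0, 0, 0, 0.7, 0, 0, 0, 0, 0, 0, 0.7, 0, 0, 0, 0, 0, 0, 0.7, 0, 0, 0, 0, 0, 0, 0.7, 0, 0, 0, 0, 0, 0, 0.7])

```text
time: 26.73
eef_pos: [0.4464, 0.2001, 0.2662]
tcp_rot: [[0.358, -0.874, 0.329], [-0.934, -0.335, 0.126], [0.0, -0.353, -0.936]]
contact_force: [-0.1, -0.4, -0.4]
gripper_width: 0.696
```

```bash
python3 st.py n3; python3 - <<'E'
from h import *
a=np.load('pics/n20.npz')['color'].astype(int);b=np.load('pics/n33.npz')['color'].astype(int);o=np.load('pics/s0.npz')['color'].astype(int)
print((np.abs(a-b).max(-1)>40)[150:290,190:330].sum())
for n,(v0,v1,u0,u1) in {'cutters':(230,270,335,365),'tape':(218,238,280,312),'hook':(160,215,232,262)}.items(): print(n,(np.abs(b-o).max(-1)>60)[v0:v1,u0:u1].sum())
E
```

```text
[np.float64(1.42), np.float64(1.43), np.float64(1.42)] 0 [-19.5282 -14.9936 -10.4538 118.2661   0.641   56.0882 -99.3854] 26.9333
0
cutters 576
tape 0
hook 10
```

View pics/n33.png

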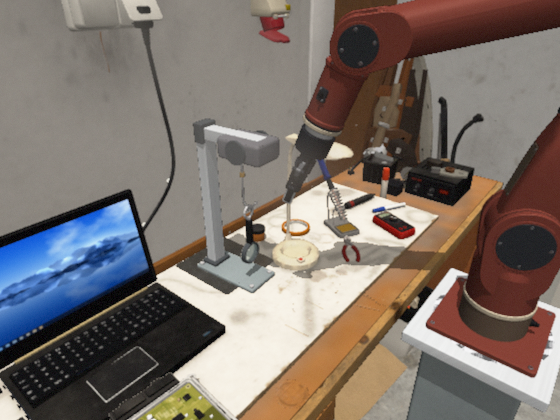

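```bash
python3 -c "
from h import *
t=snap('top','fin')"
```

```text
(no output)
```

View pics/fin.png

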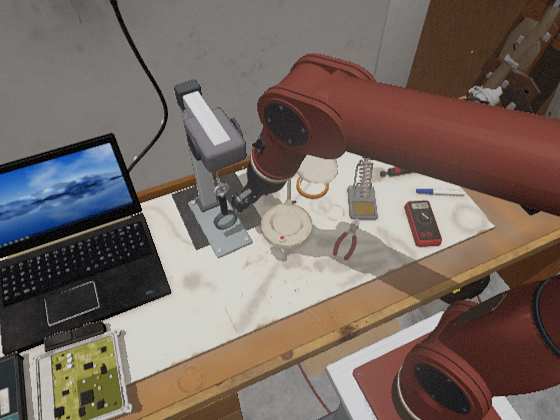

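The cutters are where they started, at (346,240) in the top view; the pixel change there is the arm's shadow. The tape and the pot are also unmoved, and the loupe hangs still.

```bash
python3 -c "
from rig import robot
print(robot.finish_job())"
```

```text
the job is handed in; nothing more can be done
None
```

The loupe now hangs by its eye on the hook, and the job is handed in at about 27 s.

- **Proof tug:** I kept hold of the loupe and pulled until the hook stopped moving, with 10–11 N of upward force on the tool. Before I let go, the hook was back at its rest height in the picture and the force was about 0.
- **Last checks:** Nothing at the hook or the loupe moved over the last 2 s of pictures, and the gripper was well clear. The hook is up, and the tape roll and side cutters are where they started. The pot looks unmoved in the pictures, but I did not measure it.

**What disagreed or went wrong:**
- **First grasp:** It closed above the handle because the fingertips appeared to reach only about 7 mm past the TCP, not the 25 mm stated. I lowered the tool and gripped again.
- **Joint 7:** It read -152.118° for a moment on the way to the hook, against a limit of -152.11°. I then turned the tool away from that limit.
- **Joint 2:** It came within about 0.1° of its lower limit, at -21.79° against -21.85°.
- **Release:** I let go with the loupe tilted about 29°, so it swung freely and settled over the next few seconds.

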